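# Fill the carton rack at the vaccination desk

### The arm

A 6-joint arm with a two-finger parallel gripper is mounted at the origin on the work surface. World frame = base frame: x ahead of the robot, y to its left, z up, the work surface at z = 0. Lengths are in m, angles in rad, forces in N, time in s.
With the tool pointing down it reaches from about 0.35 to 0.975 m from the base axis. Payload 4.9 kg.
Tool frame: the origin (TCP) lies midway between the tips of the shut fingers; the grasp point (between the pads) lies 19 mm behind it (manip.pinch_z is the x of the grasp point in the tool frame, in m); x points along the fingers, y is the direction in which the jaws open and shut, and the axes are right-handed (so a half turn about x gives the same grasp; the last joint's range is limited). The gripper opens to 85 mm and grips with 20 to 120 N. Pads are 22 mm wide; open, the fingers measure 114 mm over their backs; the gripper's body (76 mm by 85 mm) begins 54 mm behind the grasp point. The pads swing forward as they close: fully open they stand 13 mm farther back than shut.
Start: joints at [0.995, 0.053, 1.613, -0, 1.476, -0.119], TCP at [0.276, 0.561, 0.231] pointing down, gripper open.
Joint ranges: [-3.01, 3.01], [-1.01, 2.22], [0.06, 2.58], [-1.02, 4.17], [0.09, 2.62], [-3.14, 3.14]. Speed limits (rad/s): [2.57, 2.57, 3.14, 3.14, 3.14, 3.14].

### API

Orientations are given as a unit quaternion [w, x, y, z].
In Python, from plant import sensors, cams, workorder, manip gives the robot as it stands.
- The arm moves only by the tool drive_tool, never from a script. Its argument "series" is a list of rows, each an object of numbers: "x", "y", "z": the shift along the tool's x, y, z in units of 25 mm (1.0 is 25 mm); "ax", "ay", "az": the turn, a rotation vector about the tool's x, y, z in units of 5 degrees (1.0 is 5 degrees). A call has 1 to 5 rows; each row is the pose to reach, as a shift and turn from the pose commanded when the call began, along the tool's axes at that moment; what a row does not reach only later rows make up. A row lasts 1/12 s, in which the tool goes at most 41.7 mm and 7.16 degrees, less where a joint would pass 70% of its speed; a pose out of reach is approached as far as the arm can. A call with a gripper value outside its range is refused whole. "hand" is the opening, from 0 (shut) to 1 (fully open), set as the call begins (left out, the last holds). The fingers move at their own pace and stop on an object; the grip force is fixed at half the most. Time passes only in rows, so rows that repeat a pose let the fingers close. It gives the time, the measured TCP pose, the force and the opening at its end, in the units of the state.
- sensors.state(): the state, without advancing time (a new reading comes with each control period).
- cams.grab_frame(name): name is "side" or "top" or "wrist"; returns a dict with "img" (400x640x3 uint8, blue, green, red), "camera_matrix" (3x3 intrinsics, pixels), "cam_to_world" (4x4, takes a point from camera to world coordinates). Camera axes: x right, y down, z forward; pixel columns grow to the right and rows downward; lengths in m; the calibration is good to about 2 mm. A picture is of the moment at which its call begins. There is no depth.
- workorder.job_done(): hands the job in, once; it reports no verdict.
The state is a dict: "time": time; "joint_pos": joint angles; "joint_vel": joint speeds; "joint_efforts": joint torques, N m; "tool_pos": TCP position; "tool_rot": TCP orientation; "contact_force": force on the tool from outside, world axes, zero at the start; "ft_torque": the same for the moment, N m; "gripper_width": opening from 0.0 (shut) to 1.0 (fully open).
Only numpy, scipy, OpenCV 4.12 (cv2) and the standard library are available. Lean on these libraries where they do the work, as an engineer would, in place of code of your own. Each camera call takes 0.05 s, during which the arm holds its last target.

### The job

Put the medium and the tall carton from the desk upright into the rack beside the short one already there, so that the row rises in height from the fixed end wall (short, medium, tall), then push the sliding stop up snug against the row. Keep the cartons standing upright throughout, and leave the other things on the desk where they are.

Things in the scene. Friction and masses are not known exactly. Their poses are not given: they have to be found in the camera images.
- rack: Dark sheet-steel carton rack fixed to the desk: a channel 260 mm long (its y) and 80 mm wide (its x). Origin: centre of its underside. Floor 8 mm thick; a lip along each long side rises 14 mm above the floor, with 70 mm clear between the lips. A fixed end wall, 10 mm thick and 100 mm high above the floor, stands at its -y end; the +y end is open. Its yaw varies by up to 0.45 rad.
- rack_wall (a point): Point on the rack's floor (8 mm above the desk) at the foot of the end wall's inner face, on the rack's centre line; axes as the rack's. Cartons are packed from here towards +y.
- stop (a joint): The sliding stop, an aluminium L-shaped bookend across the channel, sliding along the rack's y. Value in m: the clear opening between the end wall and the stop's inner face is 0.080 + value. It starts 0.045 to 0.080 (opening 125 to 160 mm). A smaller value is nearer the wall. It moves with about 2 N of friction and stays where it is left. With all three cartons packed tight (26 + 30 + 34 = 90 mm) it reads 0.010.
- stop_face (a point): Point on the stop's inner face (towards the wall), on the rack's centre line, at the rack's floor level; axes as the rack's. The stop's upright plate is 60 mm wide (x), 8 mm thick (from this point to 8 mm in +y) and 110 mm high above the rack's floor; behind it, from 8 to 32 mm in +y, a low foot 9 mm high. The outer face of the plate can be pushed towards -y.
- carton_short: Closed white paperboard carton with a grey band near its foot, 56 mm wide (its x), 26 mm thick (its y), 80 mm tall (its z), 70 to 225 g. Origin: centre of its underside. It stands in the rack at the end wall, 1 to 4 mm from it. In the rack its thickness lies along the rack's y; either way round will do.
- carton_medium: Closed white paperboard carton with a grey band near its foot, 56 mm wide (its x), 30 mm thick (its y), 105 mm tall (its z), 70 to 225 g. Origin: centre of its underside. It stands on the desk to the left of the rack. In the rack its thickness lies along the rack's y; either way round will do.
- carton_tall: Closed white paperboard carton with a grey band near its foot, 56 mm wide (its x), 34 mm thick (its y), 130 mm tall (its z), 70 to 225 g. Origin: centre of its underside. It stands on the desk to the left of the rack. In the rack its thickness lies along the rack's y; either way round will do.
- bin: Bystander: open green plastic bin 100 x 130 x 65 mm, origin at the centre of its underside. Leave alone.
- glove_box: Bystander: blue paperboard glove box 100 x 220 x 75 mm, origin at the centre of its underside. Leave alone.
- mouse: Bystander: black computer mouse 105 x 60 x 32 mm, origin at the centre of its underside. Leave alone.

How it is judged:
By the outcome, as a careful person would: the job done as asked, in the order asked, and still so for the second after the job is handed in, with the robot touching nothing.
It also fails if it takes over 56 s, if anything falls off the work surface, if the arm or the gripper's body presses on something with over 40 N, if the wrist force passes 120 N, or if a joint passes its speed limit or range.

## Working session

There is one attempt and no reset: what is moved stays moved. The work goes in short steps, Python scripts to look and compute and a tool call to move; the robot and the scene stay as the last step left them, time stands still between calls to the robot, and variables do not carry over. Pictures are saved under pics/ and viewed, and the job is handed in when it is done.

Besides the shell and the picture viewer there is one more tool, called after "Request:" as name([rows], argument=value, ...), one row to a line, values as JSON. drive_tool: Moves the arm, as the interface text tells. Its arguments: {"type":"object","properties":{"series":{"type":"array","items":{"type":"object","properties":{"x":{"type":"number"},"y":{"type":"number"},"z":{"type":"number"},"ax":{"type":"number"},"ay":{"type":"number"},"az":{"type":"number"}}}},"hand":{"type":"number"}},"required":["series"]}

```bash
ls; mkdir -p pics; python3 - <<'E'
from plant import sensors,cams,workorder,manip
import cv2,numpy as np
print(sensors.state()); print(manip.pinch_z,[a for a in dir(manip) if a[0]!='_'])
for n in("side","top","wrist"):
    f=cams.grab_frame(n); cv2.imwrite(f"pics/{n}0.png",f["img"]); np.savez(f"pics/{n}0.npz",**f); print(n,f["camera_matrix"].round(1).tolist(),f["cam_to_world"].round(3).tolist())
E
```

```text
pics
{'time': 0.0, 'joint_pos': array([ 9.95019231e-01,  5.33325149e-02,  1.61430777e+00, -2.26263433e-05,
        1.47598889e+00, -1.19054270e-01]), 'joint_vel': array([-0.00124105,  0.00175241, -0.00142844, -0.00025717, -0.00130408,
        0.00205573]), 'joint_efforts': array([-3.35508130e-04, -3.93697643e+01, -3.70170343e+01, -1.83739094e-04,
        6.97254945e-03, -1.14392984e-05]), 'tool_pos': array([0.27532299, 0.56039235, 0.23006988]), 'tool_rot': array([ 0.68851149,  0.15939555,  0.68898681, -0.16075498]), 'contact_force': array([-0.53381829,  0.17944448, -0.05861745]), 'ft_torque': array([-0.01522081, -0.01263774, -0.04570043]), 'gripper_width': 1.001409154949946}
-0.0187 ['IKError', 'pinch_z']
side [[407.8, 0.0, 317.5], [0.0, 407.8, 203.0], [0.0, 0.0, 1.0]] [[0.735, -0.396, 0.551, 0.071], [-0.678, -0.433, 0.594, -0.486], [0.004, -0.81, -0.587, 0.635], [0.0, 0.0, 0.0, 1.0]]
top [[455.1, 0.0, 324.7], [0.0, 455.1, 196.1], [0.0, 0.0, 1.0]] [[0.014, -0.996, 0.086, 0.521], [-1.0, -0.014, -0.007, 0.085], [0.009, -0.086, -0.996, 1.153], [0.0, 0.0, 0.0, 1.0]]
wrist [[281.3, 0.0, 318.9], [0.0, 281.3, 195.7], [0.0, 0.0, 1.0]] [[0.441, 0.867, 0.23, 0.218], [0.897, -0.426, -0.115, 0.588], [-0.002, 0.257, -0.966, 0.373], [0.0, 0.0, 0.0, 1.0]]
```

View pics/top0.png

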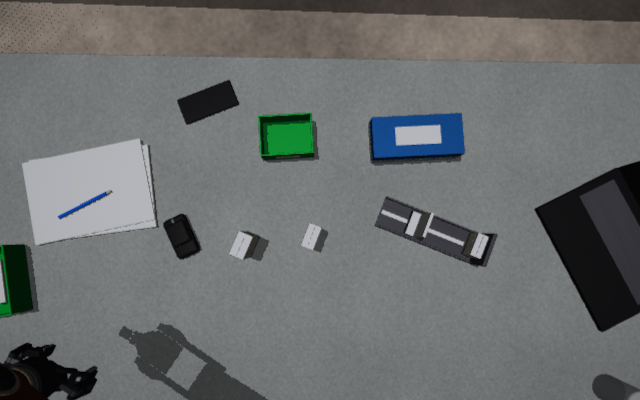

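View pics/side0.png

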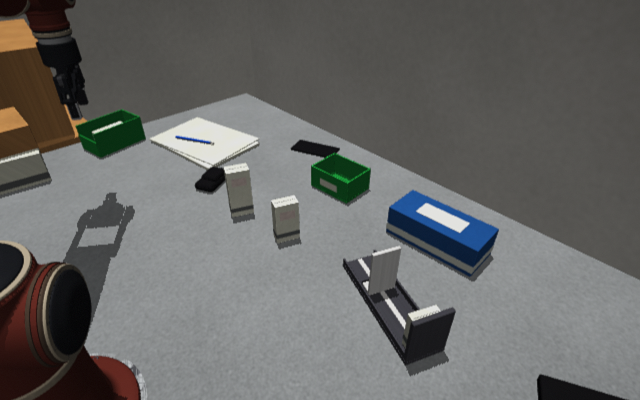

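View pics/wrist0.png

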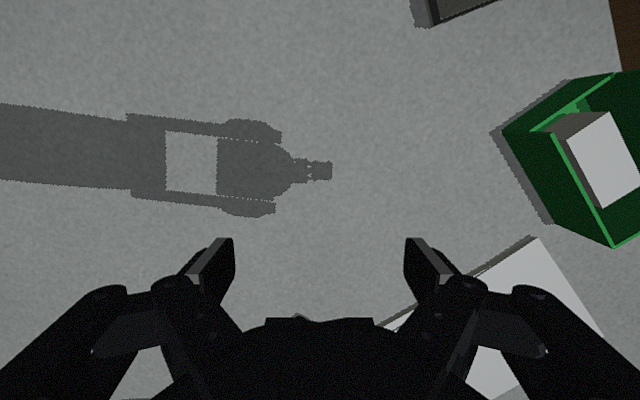

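The top view shows the tall carton at about (244,244), the medium at (313,237), and the rack from (380,215) to (492,250). Its end wall is at the right, the short carton at (480,245) and the stop at (417,222). I'll enlarge these areas.

```bash
python3 - <<'E'
import cv2,numpy as np
t=cv2.imread("pics/top0.png")
a=cv2.resize(t[190:280,365:505],None,fx=5.5,fy=5.5,interpolation=cv2.INTER_NEAREST)
cv2.imwrite("pics/z_rack.png",a)
a=cv2.resize(t[215:275,220:340],None,fx=6,fy=6,interpolation=cv2.INTER_NEAREST)
cv2.imwrite("pics/z_cart.png",a)
s=cv2.imread("pics/side0.png")
a=cv2.resize(s[150:260,210:320],None,fx=5,fy=5,interpolation=cv2.INTER_NEAREST)
cv2.imwrite("pics/z_side.png",a)
a=cv2.resize(s[235:375,330:470],None,fx=4.2,fy=4.2,interpolation=cv2.INTER_NEAREST)
cv2.imwrite("pics/z_siderack.png",a)
E
```

```text
(no output)
```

View pics/z_rack.png

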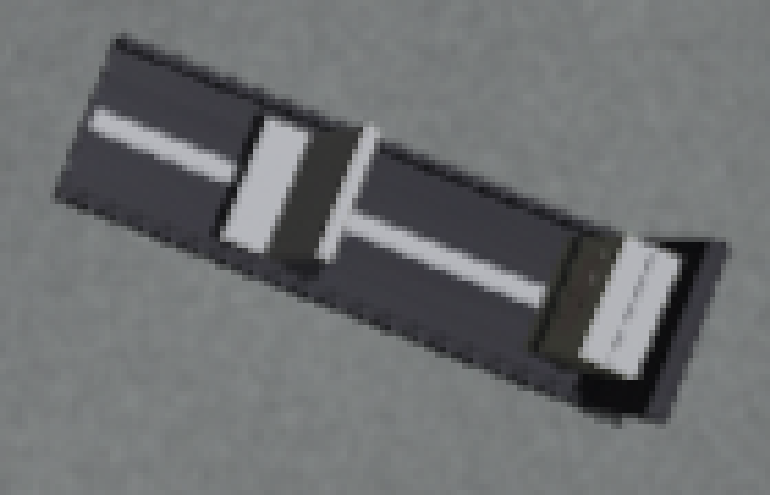

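View pics/z_cart.png

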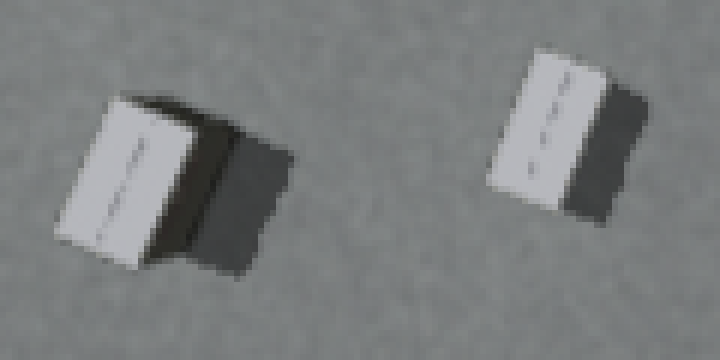

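View pics/z_side.png

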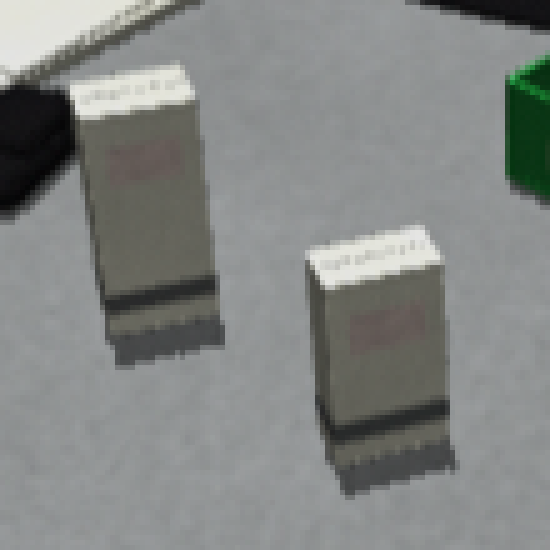

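View pics/z_siderack.png

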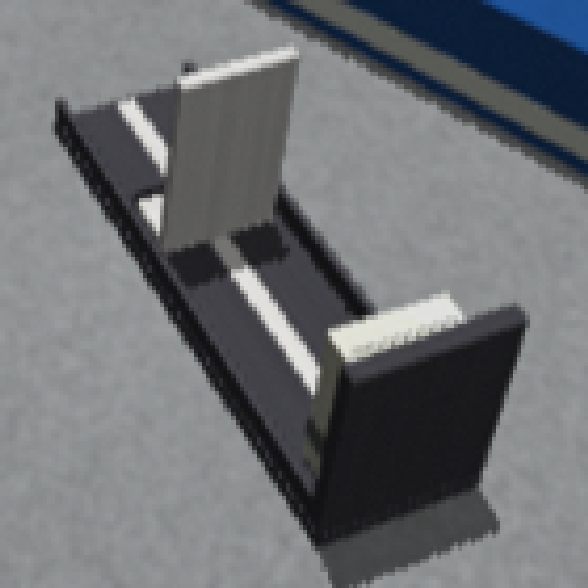

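```bash
cat > h.py <<'E'
import cv2,numpy as np
def ray(px,f,z):
    px=np.atleast_2d(px).astype(float)
    K,T=f["camera_matrix"],f["cam_to_world"]
    d=np.c_[(px-[K[0,2],K[1,2]])/[K[0,0],K[1,1]],np.ones(len(px))]@T[:3,:3].T
    o=T[:3,3]; return (o+d*((z-o[2])/d[:,2])[:,None])[:,:2]
def blobs(f,roi,thr,amin=15):
    x0,y0,x1,y1=roi
    g=f["img"][y0:y1,x0:x1].astype(int).min(2)
    up=cv2.resize(g.astype(np.uint8),None,fx=8,fy=8,interpolation=cv2.INTER_LINEAR)
    cs,_=cv2.findContours((up>thr).astype(np.uint8),cv2.RETR_EXTERNAL,cv2.CHAIN_APPROX_NONE)
    out=[]
    for c in cs:
        if cv2.contourArea(c)<amin*64: continue
        out.append((c[:,0,:]+.5)/8-.5+[x0,y0])
    return out
def rect(c,f,z):
    w=ray(c,f,z); r=cv2.minAreaRect((w*1000).astype(np.float32))
    b=cv2.boxPoints(r); e=[b[1]-b[0],b[2]-b[1]]; L=[np.linalg.norm(v) for v in e]
    i=int(np.argmax(L)); a=np.degrees(np.arctan2(e[i][1],e[i][0])); a=(a+90)%180-90
    return np.round(r[0],1),round(max(L),1),round(min(L),1),round(a,1)
E
python3 - <<'E'
from h import *
f=dict(np.load("pics/top0.npz"))
for nm,roi,z in(("tall",(220,215,275,275),.130),("med",(290,215,335,260),.105),("short/stop/stripes",(370,190,500,275),None)):
    for c in blobs(f,roi,150):
        print(nm,c.mean(0).round(1),[ (zz,rect(c,f,zz)) for zz in ([z] if z else [.008,.017,.088,.118])])
p=np.array([[120,38],[58,198],[727,243],[665,420],[375,125],[328,262]])/5.5+[364.5,189.5]
print("lipends",ray(p[:2],f,.022),"wall outer",ray(p[2:4],f,.108),"stop inner top",ray(p[4:],f,.118))
E
```

```text
tall [240.1 245.1] [(0.13, (array([497.6, 264.6]), np.float32(55.6), np.float32(33.4), np.float32(-22.2)))]
med [310.6 236.1] [(0.105, (array([519.4, 108.3]), np.float32(56.4), np.float32(29.5), np.float32(-20.6)))]
short/stop/stripes [479.  245.4] [(0.008, (array([ 502.1, -312.7]), np.float32(58.5), np.float32(26.3), np.float32(-22.3))), (0.017, (array([ 502.3, -309.5]), np.float32(58.0), np.float32(26.1), np.float32(-22.3))), (0.088, (array([ 503.4, -284.9]), np.float32(54.4), np.float32(24.5), np.float32(-22.3))), (0.118, (array([ 503.9, -274.5]), np.float32(52.9), np.float32(23.8), np.float32(-22.3)))]
short/stop/stripes [438.8 231.6] [(0.008, (array([ 536.1, -228.5]), np.float32(101.3), np.float32(64.2), np.float32(69.2))), (0.017, (array([ 536., -226.]), np.float32(100.5), np.float32(63.7), np.float32(69.2))), (0.088, (array([ 535.1, -206.6]), np.float32(94.2), np.float32(59.7), np.float32(69.2))), (0.118, (array([ 534.7, -198.3]), np.float32(91.6), np.float32(58.0), np.float32(69.2)))]
short/stop/stripes [412.9 223.1] [(0.008, (array([ 555. , -146.2]), np.float32(58.0), np.flo
[... 184 characters left out ...]
32(18.4), np.float32(-21.0))), (0.118, (array([ 551.8, -124. ]), np.float32(52.4), np.float32(17.9), np.float32(-21.0)))]
short/stop/stripes [394. 216.] [(0.008, (array([572.3, -98.9]), np.float32(67.0), np.float32(9.1), np.float32(68.9))), (0.017, (array([571.9, -97.4]), np.float32(66.4), np.float32(9.0), np.float32(68.9))), (0.088, (array([568.7, -86. ]), np.float32(62.3), np.float32(8.4), np.float32(68.9))), (0.118, (array([567.4, -81.2]), np.float32(60.5), np.float32(8.2), np.float32(68.9)))]
lipends [[ 0.62044059 -0.07725468]
 [ 0.54754294 -0.0493922 ]] wall outer [[ 0.53069306 -0.31872736]
 [ 0.45714705 -0.2915548 ]] stop inner top [[ 0.57735136 -0.16939515]
 [ 0.52050937 -0.14959115]]
```

```bash
cat >> h.py <<'E'
from scipy.spatial.transform import Rotation as R
def tool(s):
    return R.from_quat(np.roll(s["tool_rot"],-1)).as_matrix()
def plan(s,target,yaw=None):
    """units to go to target TCP (m); yaw = desired angle(deg) of tool y (mod 180), tool x straight down"""
    M=tool(s); sh=M.T@(np.array(target)-s["tool_pos"])/.025
    o="shift "+str(sh.round(2))
    if yaw is not None:
        cur=np.degrees(np.arctan2(M[1,1],M[0,1])); d=(yaw-cur+90)%180-90
        a=np.radians(cur+d); y=np.array([np.cos(a),np.sin(a),0]); x=np.array([0,0,-1.])
        N=np.c_[x,y,np.cross(x,y)]
        o+=" rot "+str((np.degrees(R.from_matrix(M.T@N).as_rotvec())/5).round(2))
    return o
E
python3 - <<'E'
from h import *
from plant import sensors
s=sensors.state(); print(tool(s).round(3)); 
print(plan(s,[.5194,.1083,.23],-21)); print(plan(s,[.5194,.1083,.058],-21))
E
```

```text
[[-0.001  0.441  0.897]
 [-0.001  0.897 -0.441]
 [-1.    -0.002 -0.   ]]
shift [  0.03 -11.93  16.74] rot [1.697e+01 1.000e-02 2.000e-02]
shift [  6.91 -11.92  16.74] rot [1.697e+01 1.000e-02 2.000e-02]
```

Request:
drive_tool([
  {"y":-12,"z":16.7,"ax":17},
  {"y":-12,"z":16.7,"ax":17},
  {"y":-12,"z":16.7,"ax":17},
  {"y":-12,"z":16.7,"ax":17},
  {"y":-12,"z":16.7,"ax":17},
], hand=1)

```text
schema error: expected keys x, y, z, ax, ay, az
```

```bash
cat > p.py <<'E'
import sys
from h import *
from plant import sensors
s=sensors.state(); print("t",round(s["time"],2),"tcp",s["tool_pos"].round(4),"f",s["contact_force"].round(1),"g",round(s["gripper_width"],3), "down",tool(s)[:,0].round(3))
a=[float(v) for v in sys.argv[1:]]
print(plan(s,a[:3],a[3] if len(a)>3 else None))
E
python3 p.py .5194 .1083 .20 -21
```

```text
t 0.15 tcp [0.2754 0.5605 0.2303] f [ 0.5  0.8 -0.8] g 1.003 down [-0.001 -0.001 -1.   ]
shift [  1.23 -11.93  16.74] rot [1.697e+01 1.000e-02 2.000e-02]
```

All keys are needed in every row.

Request:
drive_tool([
  {"x":0,"y":-12,"z":16.7,"ax":17,"ay":0,"az":0},
  {"x":0,"y":-12,"z":16.7,"ax":17,"ay":0,"az":0},
  {"x":0,"y":-12,"z":16.7,"ax":17,"ay":0,"az":0},
  {"x":0,"y":-12,"z":16.7,"ax":17,"ay":0,"az":0},
  {"x":0,"y":-12,"z":16.7,"ax":17,"ay":0,"az":0},
], hand=1)

```text
time: 0.57
tool_pos: [0.3741, 0.3754, 0.2309]
tool_rot: [0.605, 0.366, 0.605, -0.366]
contact_force: [1.2, -0.3, -0.4]
gripper_width: 1.0
```

```bash
python3 p.py .5194 .1083 .20 -21
```

```text
t 0.57 tcp [0.3741 0.3754 0.2309] f [ 1.2 -0.3 -0.4] g 1.0 down [-0. -0. -1.]
shift [ 1.24  0.18 12.16] rot [9.74 0.   0.  ]
```

Request:
drive_tool([
  {"x":0,"y":0.18,"z":12.1,"ax":9.7,"ay":0,"az":0},
  {"x":0,"y":0.18,"z":12.1,"ax":9.7,"ay":0,"az":0},
  {"x":0,"y":0.18,"z":12.1,"ax":9.7,"ay":0,"az":0},
  {"x":0,"y":0.18,"z":12.1,"ax":9.7,"ay":0,"az":0},
  {"x":0,"y":0.18,"z":12.1,"ax":9.7,"ay":0,"az":0},
])

```text
time: 0.98
tool_pos: [0.4748, 0.1928, 0.2312]
tool_rot: [0.463, 0.534, 0.463, -0.534]
contact_force: [1.2, 1.0, 0.4]
gripper_width: 0.999
```

```bash
python3 p.py .5194 .1083 .20 -21
```

```text
t 0.98 tcp [0.4748 0.1928 0.2312] f [1.2 1.  0.4] g 0.999 down [ 0.  0. -1.]
shift [1.25 2.24 3.09] rot [ 2.57 -0.   -0.  ]
```

Request:
drive_tool([
  {"x":0,"y":2.2,"z":3.1,"ax":2.57,"ay":0,"az":0},
  {"x":0,"y":2.2,"z":3.1,"ax":2.57,"ay":0,"az":0},
  {"x":0,"y":2.2,"z":3.1,"ax":2.57,"ay":0,"az":0},
  {"x":1.0,"y":2.2,"z":3.1,"ax":2.57,"ay":0,"az":0},
  {"x":1.0,"y":2.2,"z":3.1,"ax":2.57,"ay":0,"az":0},
])

```text
time: 1.4
tool_pos: [0.5165, 0.1094, 0.202]
tool_rot: [-0.401, -0.58, -0.403, 0.584]
contact_force: [-1.1, 0.1, -0.9]
gripper_width: 0.996
```

```bash
python3 p.py .5194 .1083 .055 -21; python3 - <<'E'
from plant import cams
import cv2,numpy as np
for n in("side","wrist"):
    f=cams.grab_frame(n); cv2.imwrite(f"pics/{n}1.png",f["img"]); np.savez(f"pics/{n}1.npz",**f)
E
```

```text
t 1.4 tcp [0.5165 0.1094 0.202 ] f [-1.1  0.1 -0.9] g 0.996 down [-0.007 -0.    -1.   ]
shift [ 5.88  0.16 -0.02] rot [0.05 0.03 0.08]
```

View pics/wrist1.png

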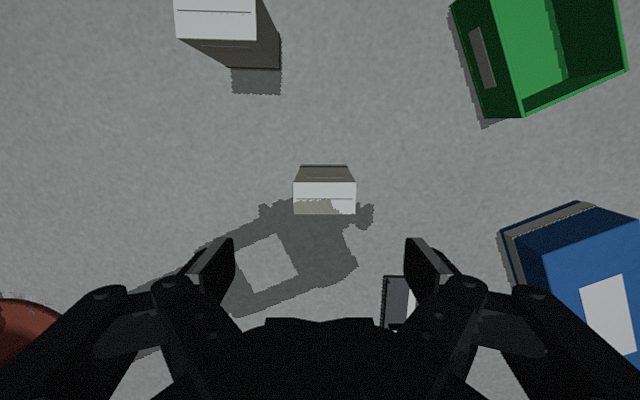

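View pics/side1.png

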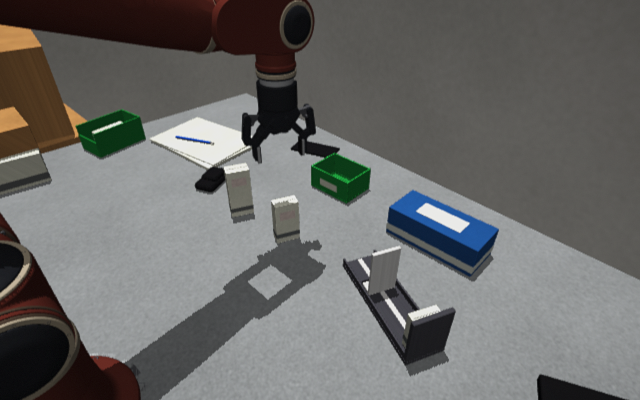

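The wrist view shows the medium's top at about (293..356, 182..214), between the fingers and squared up. I'll check its position from this view.

```bash
python3 - <<'E'
from h import *
f=dict(np.load("pics/wrist1.npz"))
w=ray([[293,182],[356,182],[355,214],[294,214]],f,.105); print(w.mean(0), rect(np.array([[293,182],[356,182],[355,214],[294,214]]),f,.105))
f=dict(np.load("pics/top0.npz"))
E
python3 p.py .519 .1083 .058 -21
```

```text
[0.52090583 0.10593432] (array([520.9, 106. ]), np.float32(55.2), np.float32(29.5), np.float32(-20.5))
t 1.5 tcp [0.5173 0.1107 0.2049] f [-1.5 -0.   0.9] g 1.0 down [-0.004 -0.    -1.   ]
shift [5.88 0.12 0.06] rot [0.08 0.01 0.04]
```

Request:
drive_tool([
  {"x":1.5,"y":0.12,"z":0.1,"ax":0.05,"ay":0,"az":0},
  {"x":3,"y":0.12,"z":0.1,"ax":0.05,"ay":0,"az":0},
  {"x":4.4,"y":0.12,"z":0.1,"ax":0.05,"ay":0,"az":0},
  {"x":5.4,"y":0.12,"z":0.1,"ax":0.05,"ay":0,"az":0},
  {"x":5.8,"y":0.12,"z":0.1,"ax":0.05,"ay":0,"az":0},
])

```text
time: 1.92
tool_pos: [0.5174, 0.108, 0.0577]
tool_rot: [-0.4, -0.58, -0.403, 0.584]
contact_force: [-0.6, -1.1, -0.7]
gripper_width: 0.997
```

```bash
python3 p.py .520 .1075 .058 -21
```

```text
t 1.92 tcp [0.5174 0.108  0.0577] f [-0.6 -1.1 -0.7] g 0.997 down [-0.006 -0.    -1.   ]
shift [-0.01  0.1  -0.02] rot [0.05 0.03 0.07]
```

Next I close on the carton.

Request:
drive_tool([
  {"x":0,"y":0.1,"z":0,"ax":0,"ay":0,"az":0},
  {"x":0,"y":0.1,"z":0,"ax":0,"ay":0,"az":0},
  {"x":0,"y":0.1,"z":0,"ax":0,"ay":0,"az":0},
  {"x":0,"y":0.1,"z":0,"ax":0,"ay":0,"az":0},
  {"x":0,"y":0.1,"z":0,"ax":0,"ay":0,"az":0},
], hand=0)

```text
time: 2.33
tool_pos: [0.5247, 0.1065, 0.064]
tool_rot: [0.402, 0.584, 0.4, -0.581]
contact_force: [-0.0, 1.3, 4.1]
gripper_width: 0.652
```

Request:
drive_tool([
  {"x":0,"y":0,"z":0,"ax":0,"ay":0,"az":0},
  {"x":0,"y":0,"z":0,"ax":0,"ay":0,"az":0},
  {"x":0,"y":0,"z":0,"ax":0,"ay":0,"az":0},
])

```text
time: 2.58
tool_pos: [0.5247, 0.1065, 0.0639]
tool_rot: [0.402, 0.584, 0.4, -0.581]
contact_force: [-1.3, 0.1, 6.3]
gripper_width: 0.651
```

```bash
python3 p.py .520 .1075 .058 -21
```

```text
t 2.58 tcp [0.5247 0.1065 0.0639] f [-1.3  0.1  6.3] g 0.651 down [ 0.005  0.001 -1.   ]
shift [ 0.24 -0.19  0.03] rot [ 0.02 -0.03 -0.05]
```

Request:
drive_tool([
  {"x":-1,"y":0,"z":0,"ax":0,"ay":0,"az":0},
  {"x":-2.4,"y":0,"z":0,"ax":0,"ay":0,"az":0},
  {"x":-3.8,"y":0,"z":0,"ax":0,"ay":0,"az":0},
  {"x":-5,"y":0,"z":0,"ax":0,"ay":0,"az":0},
  {"x":-5.6,"y":0,"z":0,"ax":0,"ay":0,"az":0},
])

```text
time: 3.0
tool_pos: [0.5246, 0.1062, 0.2067]
tool_rot: [0.402, 0.585, 0.4, -0.58]
contact_force: [0.9, 0.8, -0.7]
gripper_width: 0.649
```

```bash
python3 p.py .5126 -.2532 .21 -21;  python3 - <<'E'
from plant import cams
import cv2,numpy as np
for n in("side","top"):
    f=cams.grab_frame(n); cv2.imwrite(f"pics/{n}2.png",f["img"]); np.savez(f"pics/{n}2.npz",**f)
E
```

```text
t 3.0 tcp [0.5246 0.1062 0.2067] f [ 0.9  0.8 -0.7] g 0.649 down [ 0.007  0.    -1.   ]
shift [-0.14  4.68 13.6 ] rot [ 0.02 -0.03 -0.08]
```

View pics/side2.png

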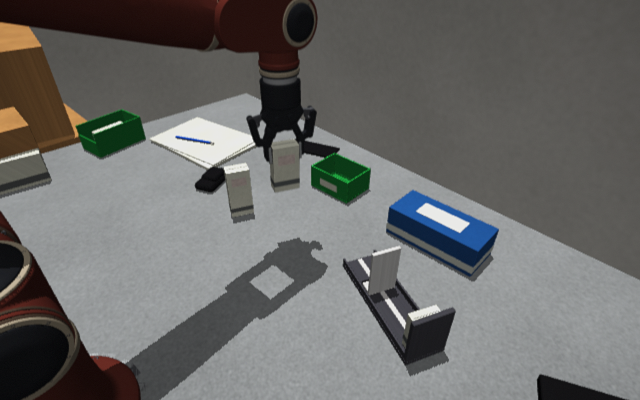

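Request:
drive_tool([
  {"x":0,"y":0.4,"z":1.1,"ax":0,"ay":0,"az":0},
  {"x":0,"y":0.9,"z":2.6,"ax":0,"ay":0,"az":0},
  {"x":0,"y":1.4,"z":4.1,"ax":0,"ay":0,"az":0},
  {"x":0,"y":1.9,"z":5.6,"ax":0,"ay":0,"az":0},
  {"x":0,"y":2.4,"z":7.1,"ax":0,"ay":0,"az":0},
])

```text
time: 3.52
tool_pos: [0.5139, -0.0823, 0.1989]
tool_rot: [-0.4, -0.582, -0.402, 0.583]
contact_force: [1.1, -0.3, -0.3]
gripper_width: 0.65
```

```bash
python3 p.py .5126 -.2532 .21 -21
```

```text
t 3.52 tcp [ 0.5139 -0.0823  0.1989] f [ 1.1 -0.3 -0.3] g 0.65 down [-0.003  0.001 -1.   ]
shift [-0.45  2.38  6.41] rot [0.03 0.   0.04]
```

Request:
drive_tool([
  {"x":-0.3,"y":0.5,"z":1.4,"ax":0,"ay":0,"az":0},
  {"x":-0.5,"y":1.0,"z":2.8,"ax":0,"ay":0,"az":0},
  {"x":-0.5,"y":1.6,"z":4.3,"ax":0,"ay":0,"az":0},
  {"x":-0.5,"y":2.1,"z":5.6,"ax":0,"ay":0,"az":0},
  {"x":-0.5,"y":2.4,"z":6.4,"ax":0,"ay":0,"az":0},
])

```text
time: 3.93
tool_pos: [0.513, -0.2548, 0.2114]
tool_rot: [-0.399, -0.582, -0.401, 0.584]
contact_force: [0.3, -0.0, -1.1]
gripper_width: 0.65
```

Request:
drive_tool([
  {"x":0,"y":0,"z":0,"ax":0,"ay":0,"az":0},
  {"x":0,"y":0,"z":0,"ax":0,"ay":0,"az":0},
])

```text
time: 4.1
tool_pos: [0.5133, -0.2523, 0.2113]
tool_rot: [-0.399, -0.582, -0.402, 0.583]
contact_force: [1.0, 0.4, -1.3]
gripper_width: 0.651
```

```bash
python3 p.py .5126 -.2532 .076 -21;  python3 - <<'E'
from plant import cams
import cv2,numpy as np
for n in("side","top","wrist"):
    f=cams.grab_frame(n); cv2.imwrite(f"pics/{n}3.png",f["img"]); np.savez(f"pics/{n}3.npz",**f)
a=cv2.imread("pics/top3.png")[180:290,360:510]; cv2.imwrite("pics/z3.png",cv2.resize(a,None,fx=5,fy=5))
E
```

```text
t 4.1 tcp [ 0.5133 -0.2523  0.2113] f [ 1.   0.4 -1.3] g 0.651 down [-0.003  0.003 -1.   ]
shift [5.41 0.01 0.05] rot [-0.01 -0.01  0.05]
```

View pics/z3.png

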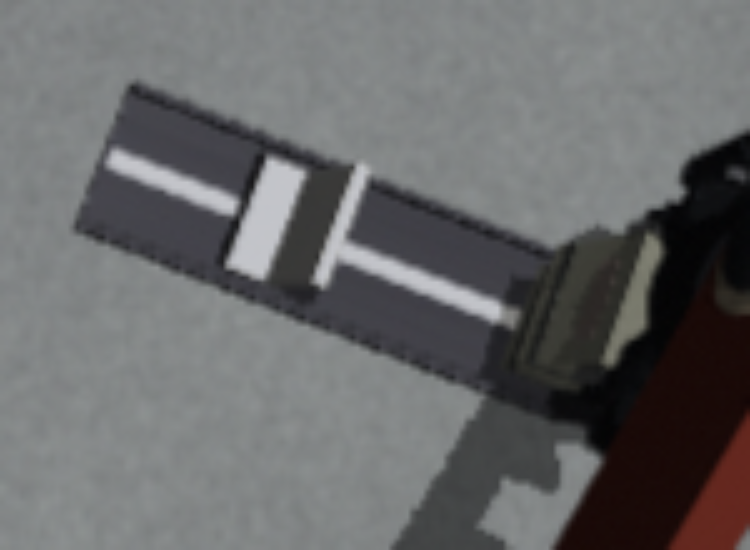

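View pics/wrist3.png

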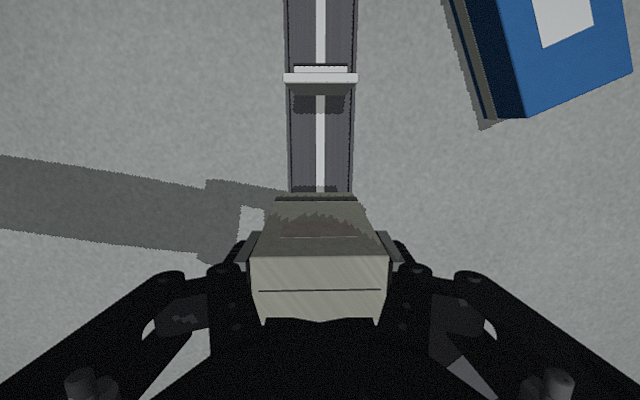

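View pics/side3.png

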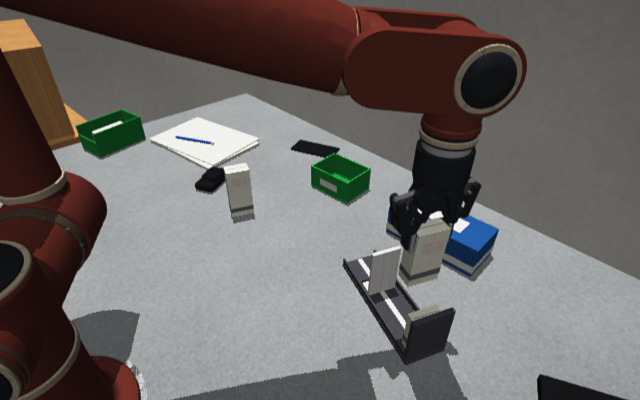

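```bash
python3 - <<'E'
from h import *
f=dict(np.load("pics/wrist3.npz"))
wall=np.array([.4962,-.2963]); u=np.array([np.sin(np.radians(21)),np.cos(np.radians(21))]); v=np.array([u[1],-u[0]])
for nm,p,z in(("top+u edge",[[250,256],[389,256]],.252),("bot+u edge",[[276,197],[357,197]],.147),("stop inner top",[[285,82],[357,82]],.118),("stripe",[[320,185],[320,100]],.008),("lips out",[[291,150],[352,150]],.022)):
    w=ray(p,f,z); print(nm,w.round(4).tolist(),[( ((q-wall)@u*1000).round(1),((q-wall)@v*1000).round(1)) for q in w])
E
```

```text
top+u edge [[0.4935, -0.2303], [0.5456, -0.2501]] [(np.float64(60.6), np.float64(-26.1)), (np.float64(60.8), np.float64(29.6))]
bot+u edge [[0.4869, -0.232], [0.5449, -0.2541]] [(np.float64(56.7), np.float64(-31.7)), (np.float64(56.9), np.float64(30.3))]
stop inner top [[0.5233, -0.154], [0.5761, -0.1742]] [(np.float64(142.6), np.float64(-25.8)), (np.float64(142.7), np.float64(30.9))]
stripe [[0.5107, -0.2646], [0.5469, -0.1694]] [(np.float64(34.8), np.float64(2.2)), (np.float64(136.7), np.float64(1.9))]
lips out [[0.495, -0.2102], [0.5618, -0.2357]] [(np.float64(80.0), np.float64(-32.0)), (np.float64(80.1), np.float64(39.6))]
```

Request:
drive_tool([
  {"x":0.8,"y":0,"z":-0.2,"ax":0,"ay":0,"az":0},
  {"x":1.8,"y":0,"z":-0.2,"ax":0,"ay":0,"az":0},
  {"x":2.9,"y":0,"z":-0.2,"ax":0,"ay":0,"az":0},
  {"x":3.4,"y":0,"z":-0.2,"ax":0,"ay":0,"az":0},
  {"x":3.4,"y":0,"z":-0.2,"ax":0,"ay":0,"az":0},
])

```text
time: 4.67
tool_pos: [0.5139, -0.2445, 0.1244]
tool_rot: [-0.399, -0.581, -0.404, 0.583]
contact_force: [-1.1, 1.0, -1.8]
gripper_width: 0.645
```

```bash
python3 p.py .514 -.2486 .072 -21;  python3 - <<'E'
from plant import cams
import cv2,numpy as np
for n in("side","wrist"):
    f=cams.grab_frame(n); cv2.imwrite(f"pics/{n}4.png",f["img"]); np.savez(f"pics/{n}4.npz",**f)
a=cv2.imread("pics/side4.png")[200:380,330:480]; cv2.imwrite("pics/z4.png",cv2.resize(a,None,fx=3.3,fy=3.3))
E
```

```text
t 4.67 tcp [ 0.5139 -0.2445  0.1244] f [-1.1  1.  -1.8] g 0.645 down [-0.007  0.004 -1.   ]
shift [2.09 0.08 0.15] rot [ 0.04 -0.02  0.09]
```

View pics/z4.png

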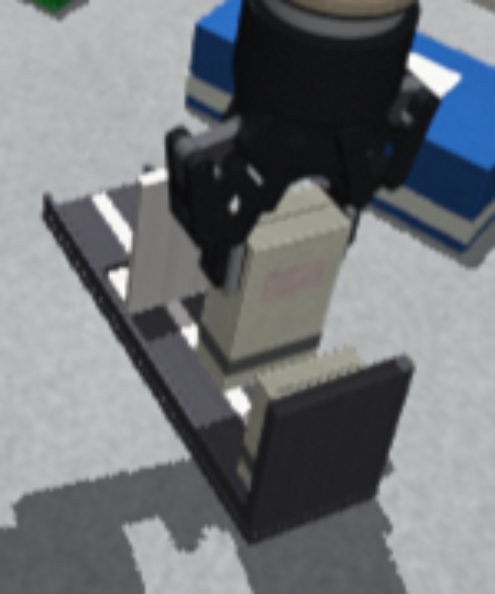

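View pics/wrist4.png

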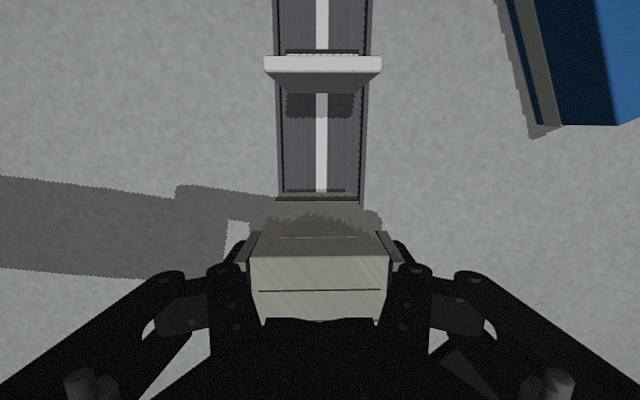

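Request:
drive_tool([
  {"x":0.5,"y":0.1,"z":0.1,"ax":0,"ay":0,"az":0},
  {"x":1.1,"y":0.1,"z":0.1,"ax":0,"ay":0,"az":0},
  {"x":1.6,"y":0.1,"z":0.1,"ax":0,"ay":0,"az":0},
  {"x":1.9,"y":0.1,"z":0.1,"ax":0,"ay":0,"az":0},
  {"x":1.9,"y":0.1,"z":0.1,"ax":0,"ay":0,"az":0},
])

```text
time: 5.18
tool_pos: [0.5166, -0.2499, 0.0792]
tool_rot: [-0.4, -0.582, -0.402, 0.583]
contact_force: [-0.1, 0.7, -1.9]
gripper_width: 0.649
```

```bash
python3 p.py .514 -.2470 .072 -21;  python3 - <<'E'
from plant import cams
import cv2,numpy as np
for n in("side",):
    f=cams.grab_frame(n); cv2.imwrite(f"pics/{n}5.png",f["img"]); np.savez(f"pics/{n}5.npz",**f)
a=cv2.imread("pics/side5.png")[200:380,330:480]; cv2.imwrite("pics/z5.png",cv2.resize(a,None,fx=3.3,fy=3.3))
E
```

```text
t 5.18 tcp [ 0.5166 -0.2499  0.0792] f [-0.1  0.7 -1.9] g 0.649 down [-0.003  0.002 -1.   ]
shift [ 0.29 -0.14 -0.07] rot [ 0.02 -0.01  0.04]
```

View pics/z5.png

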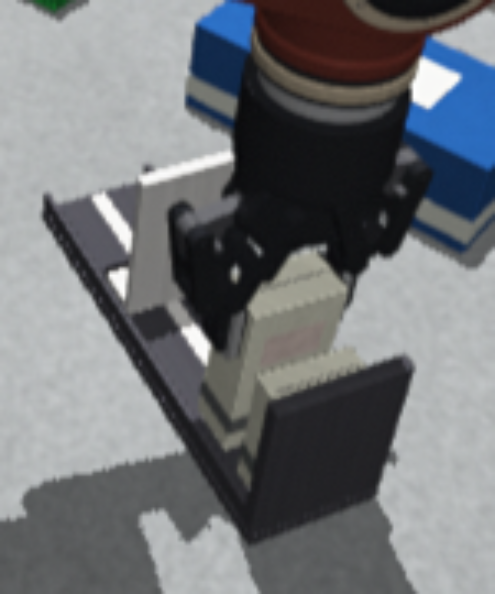

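The side view shows the medium inside the channel, upright, with a visible gap to the short at about (245,420). Next I lower the last few millimetres.

Request:
drive_tool([
  {"x":0.1,"y":-0.1,"z":0,"ax":0,"ay":0,"az":0},
  {"x":0.2,"y":-0.1,"z":0,"ax":0,"ay":0,"az":0},
  {"x":0.28,"y":-0.1,"z":0,"ax":0,"ay":0,"az":0},
  {"x":0.28,"y":-0.1,"z":0,"ax":0,"ay":0,"az":0},
  {"x":0.28,"y":-0.1,"z":0,"ax":0,"ay":0,"az":0},
])

```text
time: 5.65
tool_pos: [0.5154, -0.2496, 0.0745]
tool_rot: [0.401, 0.582, 0.401, -0.582]
contact_force: [-0.3, 0.2, -1.9]
gripper_width: 0.644
```

Request:
drive_tool([
  {"x":0.08,"y":0,"z":0,"ax":0,"ay":0,"az":0},
  {"x":0.16,"y":0,"z":0,"ax":0,"ay":0,"az":0},
  {"x":0.16,"y":0,"z":0,"ax":0,"ay":0,"az":0},
])

```text
time: 5.9
tool_pos: [0.5158, -0.25, 0.072]
tool_rot: [-0.401, -0.582, -0.401, 0.582]
contact_force: [-2.3, 1.7, 7.2]
gripper_width: 0.656
```

Contact at z 0.072. I release and rise.

Request:
drive_tool([
  {"x":-0.05,"y":0,"z":0,"ax":0,"ay":0,"az":0},
  {"x":-0.05,"y":0,"z":0,"ax":0,"ay":0,"az":0},
  {"x":-0.05,"y":0,"z":0,"ax":0,"ay":0,"az":0},
  {"x":-0.05,"y":0,"z":0,"ax":0,"ay":0,"az":0},
  {"x":-0.05,"y":0,"z":0,"ax":0,"ay":0,"az":0},
], hand=1)

```text
time: 6.32
tool_pos: [0.5153, -0.2495, 0.0713]
tool_rot: [-0.401, -0.582, -0.401, 0.582]
contact_force: [0.2, -0.4, -0.4]
gripper_width: 1.002
```

Request:
drive_tool([
  {"x":-0.3,"y":0,"z":0,"ax":0,"ay":0,"az":0},
  {"x":-1,"y":0,"z":0,"ax":0,"ay":0,"az":0},
  {"x":-2.2,"y":0,"z":0,"ax":0,"ay":0,"az":0},
  {"x":-3.7,"y":0,"z":0,"ax":0,"ay":0,"az":0},
  {"x":-5.2,"y":0,"z":0,"ax":0,"ay":0,"az":0},
])

```text
time: 6.73
tool_pos: [0.5147, -0.2491, 0.2025]
tool_rot: [-0.4, -0.582, -0.402, 0.583]
contact_force: [0.9, -0.8, -0.2]
gripper_width: 1.0
```

```bash
python3 p.py .4976 .2646 .2 -21.7
```

```text
t 6.73 tcp [ 0.5147 -0.2491  0.2025] f [ 0.9 -0.8 -0.2] g 1.0 down [-0.002  0.001 -1.   ]
shift [  0.12  -7.96 -18.95] rot [ 0.16 -0.    0.02]
```

Request:
drive_tool([
  {"x":0,"y":-8,"z":-18.9,"ax":0,"ay":0,"az":0},
  {"x":0,"y":-8,"z":-18.9,"ax":0,"ay":0,"az":0},
  {"x":0,"y":-8,"z":-18.9,"ax":0,"ay":0,"az":0},
  {"x":0,"y":-8,"z":-18.9,"ax":0,"ay":0,"az":0},
  {"x":0,"y":-8,"z":-18.9,"ax":0,"ay":0,"az":0},
])

```text
time: 7.15
tool_pos: [0.5075, -0.0397, 0.2024]
tool_rot: [0.401, 0.583, 0.401, -0.582]
contact_force: [1.6, -1.0, -0.0]
gripper_width: 0.998
```

```bash
python3 p.py .4976 .2646 .21 -21.7
```

```text
t 7.15 tcp [ 0.5075 -0.0397  0.2024] f [ 1.6 -1.  -0. ] g 0.998 down [ 0.001 -0.    -1.   ]
shift [ -0.31  -4.72 -11.23] rot [ 0.15 -0.   -0.01]
```

Request:
drive_tool([
  {"x":-0.3,"y":-4.6,"z":-11,"ax":0.15,"ay":0,"az":0},
  {"x":-0.3,"y":-4.6,"z":-11,"ax":0.15,"ay":0,"az":0},
  {"x":-0.3,"y":-4.6,"z":-11,"ax":0.15,"ay":0,"az":0},
  {"x":-0.3,"y":-4.6,"z":-11,"ax":0.15,"ay":0,"az":0},
  {"x":-0.3,"y":-4.6,"z":-11,"ax":0.15,"ay":0,"az":0},
])

```text
time: 7.57
tool_pos: [0.5009, 0.1689, 0.2077]
tool_rot: [0.397, 0.585, 0.397, -0.585]
contact_force: [0.8, -0.2, -0.8]
gripper_width: 0.999
```

```bash
python3 p.py .4976 .2646 .21 -21.7
```

```text
t 7.57 tcp [0.5009 0.1689 0.2077] f [ 0.8 -0.2 -0.8] g 0.999 down [ 0.001  0.    -1.   ]
shift [-0.09 -1.54 -3.51] rot [ 0.01 -0.01 -0.01]
```

Request:
drive_tool([
  {"x":0,"y":-0.6,"z":-1.4,"ax":0,"ay":0,"az":0},
  {"x":0,"y":-1.1,"z":-2.6,"ax":0,"ay":0,"az":0},
  {"x":0,"y":-1.4,"z":-3.2,"ax":0,"ay":0,"az":0},
  {"x":0,"y":-1.4,"z":-3.2,"ax":0,"ay":0,"az":0},
  {"x":0,"y":-1.4,"z":-3.2,"ax":0,"ay":0,"az":0},
])

```text
time: 7.98
tool_pos: [0.4981, 0.2546, 0.2071]
tool_rot: [-0.398, -0.585, -0.398, 0.585]
contact_force: [-0.2, -0.4, 0.1]
gripper_width: 0.995
```

```bash
python3 p.py .4976 .2646 .078 -21.7; python3 - <<'E'
from h import *
from plant import cams
for n in("top","wrist"):
    f=cams.grab_frame(n); cv2.imwrite(f"pics/{n}6.png",f["img"]); np.savez(f"pics/{n}6.npz",**f)
    if n=="top":
        for c in blobs(f,(370,190,500,275),150): print(c.mean(0).round(1),[rect(c,f,z) for z in(.088,.113)])
E
```

```text
t 7.98 tcp [0.4981 0.2546 0.2071] f [-0.2 -0.4  0.1] g 0.995 down [ 0.    -0.001 -1.   ]
shift [ 5.16 -0.17 -0.37] rot [ 0.03  0.   -0.  ]
[472.6 242.8] [(array([ 508.1, -270.1]), np.float32(59.0), np.float32(57.1), np.float32(-20.5)), (array([ 508.4, -261.7]), np.float32(57.6), np.float32(55.8), np.float32(-20.5))]
[433.2 228.6] [(array([ 549.1, -185.6]), np.float32(60.7), np.float32(60.2), np.float32(84.9)), (array([ 548.4, -179.2]), np.float32(59.3), np.float32(58.8), np.float32(84.9))]
[412.8 223.2] [(array([ 552.6, -130. ]), np.float32(55.1), np.float32(19.1), np.float32(-21.3)), (array([ 551.9, -124.9]), np.float32(53.8), np.float32(18.7), np.float32(-21.3))]
[394. 216.] [(array([568.7, -86. ]), np.float32(63.1), np.float32(9.3), np.float32(69.0)), (array([567.6, -82. ]), np.float32(61.7), np.float32(9.1), np.float32(69.0))]
```

View pics/wrist6.png

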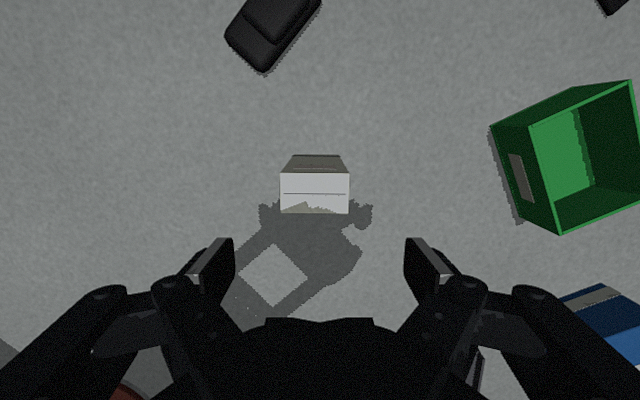

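View pics/top6.png

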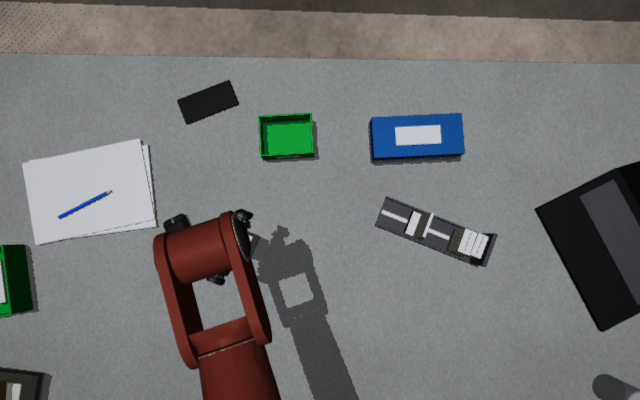

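The wrist view shows the tall's top at about (281..349, 172..213), squared up. The top view shows the medium standing next to the short.

```bash
python3 - <<'E'
from h import *
f=dict(np.load("pics/wrist6.npz"))
print(rect(np.array([[281,172],[349,172],[349,213],[282,213]]),f,.130))
a=cv2.imread("pics/top6.png")[190:280,365:505]; cv2.imwrite("pics/z6.png",cv2.resize(a,None,fx=5.5,fy=5.5,interpolation=cv2.INTER_NEAREST))
E
```

```text
(array([499.9, 261.9]), np.float32(55.1), np.float32(34.1), np.float32(-21.6))
```

View pics/z6.png

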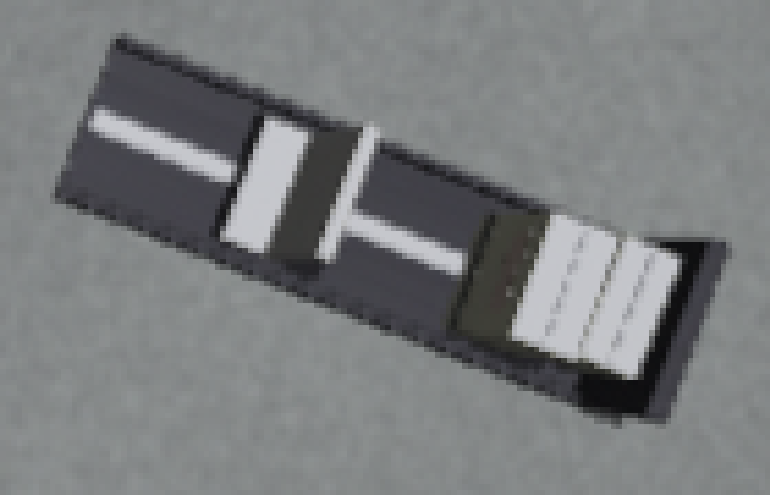

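Request:
drive_tool([
  {"x":0.8,"y":-0.15,"z":-0.34,"ax":0,"ay":0,"az":0},
  {"x":1.8,"y":-0.15,"z":-0.34,"ax":0,"ay":0,"az":0},
  {"x":3.2,"y":-0.15,"z":-0.34,"ax":0,"ay":0,"az":0},
  {"x":4.6,"y":-0.15,"z":-0.34,"ax":0,"ay":0,"az":0},
  {"x":5.2,"y":-0.15,"z":-0.34,"ax":0,"ay":0,"az":0},
])

```text
time: 8.5
tool_pos: [0.4954, 0.2607, 0.0719]
tool_rot: [-0.396, -0.583, -0.397, 0.588]
contact_force: [-0.3, 0.0, -1.1]
gripper_width: 1.003
```

```bash
python3 p.py .4990 .2635 .078 -21.7; python3 - <<'E'
from h import *
f=dict(np.load("pics/top6.npz"))
wall=np.array([.4962,-.2963]); u=np.array([np.sin(np.radians(21)),np.cos(np.radians(21))]); v=np.array([u[1],-u[0]])
p=np.array([[553,213],[512,342]])/5.5+[364.5,189.5]
w=ray(p,f,.113); print(w, [((q-wall)@u*1000,(q-wall)@v*1000) for q in w])
E
```

```text
t 8.5 tcp [0.4954 0.2607 0.0719] f [-0.3  0.  -1.1] g 1.003 down [-0.007 -0.003 -1.   ]
shift [-0.25  0.09 -0.16] rot [-0.01  0.06  0.06]
[[ 0.54207558 -0.24449395]
 [ 0.48858838 -0.22680896]] [(np.float64(64.80545144794311), np.float64(24.262910596787453)), (np.float64(62.147709813682994), np.float64(-32.00941882197013))]
```

Request:
drive_tool([
  {"x":-0.2,"y":0.1,"z":-0.12,"ax":0,"ay":0,"az":0},
  {"x":-0.2,"y":0.1,"z":-0.12,"ax":0,"ay":0,"az":0},
  {"x":-0.2,"y":0.1,"z":-0.12,"ax":0,"ay":0,"az":0},
])

```text
time: 8.75
tool_pos: [0.5036, 0.2651, 0.0846]
tool_rot: [0.397, 0.587, 0.396, -0.584]
contact_force: [-0.3, -0.5, 0.3]
gripper_width: 1.0
```

Request:
drive_tool([
  {"x":0,"y":0,"z":0,"ax":0,"ay":0,"az":0},
  {"x":0,"y":0,"z":0,"ax":0,"ay":0,"az":0},
  {"x":0,"y":0,"z":0,"ax":0,"ay":0,"az":0},
  {"x":0,"y":0,"z":0,"ax":0,"ay":0,"az":0},
  {"x":0,"y":0,"z":0,"ax":0,"ay":0,"az":0},
], hand=0)

```text
time: 9.17
tool_pos: [0.5022, 0.2658, 0.0839]
tool_rot: [0.397, 0.586, 0.397, -0.584]
contact_force: [-3.0, -0.1, 4.9]
gripper_width: 0.652
```

Request:
drive_tool([
  {"x":0,"y":0,"z":0,"ax":0,"ay":0,"az":0},
  {"x":0,"y":0,"z":0,"ax":0,"ay":0,"az":0},
  {"x":0,"y":0,"z":0,"ax":0,"ay":0,"az":0},
])

```text
time: 9.42
tool_pos: [0.5022, 0.2658, 0.0838]
tool_rot: [0.397, 0.586, 0.397, -0.584]
contact_force: [-1.5, -0.4, 7.1]
gripper_width: 0.649
```

Request:
drive_tool([
  {"x":-1,"y":0,"z":0,"ax":0,"ay":0,"az":0},
  {"x":-2.4,"y":0,"z":0,"ax":0,"ay":0,"az":0},
  {"x":-3.8,"y":0,"z":0,"ax":0,"ay":0,"az":0},
  {"x":-5,"y":0,"z":0,"ax":0,"ay":0,"az":0},
  {"x":-5.8,"y":0,"z":0,"ax":0,"ay":0,"az":0},
])

```text
time: 9.83
tool_pos: [0.5024, 0.2657, 0.231]
tool_rot: [0.398, 0.587, 0.397, -0.583]
contact_force: [1.4, 0.1, -1.3]
gripper_width: 0.648
```

```bash
python3 p.py .5269 -.216 .23 -21;  python3 - <<'E'
from plant import cams
import cv2,numpy as np
for n in("side",):
    f=cams.grab_frame(n); cv2.imwrite(f"pics/{n}7.png",f["img"])
E
```

```text
t 9.83 tcp [0.5024 0.2657 0.231 ] f [ 1.4  0.1 -1.3] g 0.648 down [ 0.005  0.002 -1.   ]
shift [1.000e-02 8.010e+00 1.755e+01] rot [-0.13 -0.04 -0.04]
```

View pics/side7.png

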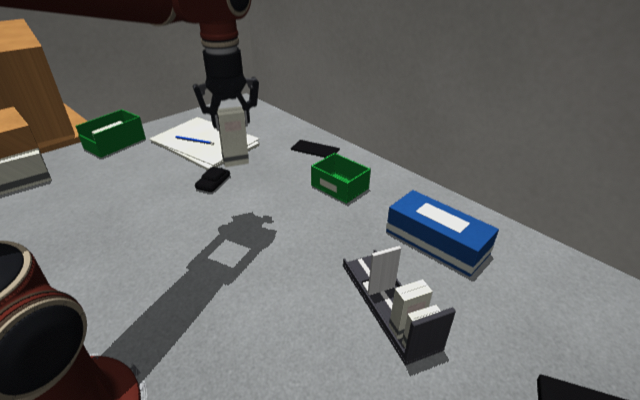

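The side view shows the tall held upright at (233,140) and the medium in the rack at (412,300). Next I carry it over.

Request:
drive_tool([
  {"x":-0.2,"y":0.5,"z":1.1,"ax":0,"ay":0,"az":0},
  {"x":-0.4,"y":1.1,"z":2.5,"ax":0,"ay":0,"az":0},
  {"x":-0.4,"y":1.75,"z":3.9,"ax":0,"ay":0,"az":0},
  {"x":-0.4,"y":2.4,"z":5.3,"ax":-0.1,"ay":0,"az":0},
  {"x":-0.4,"y":3.0,"z":6.7,"ax":-0.1,"ay":0,"az":0},
])

```text
time: 10.3
tool_pos: [0.5087, 0.0803, 0.2356]
tool_rot: [-0.4, -0.583, -0.4, 0.583]
contact_force: [0.8, -0.2, -1.9]
gripper_width: 0.65
```

```bash
python3 p.py .5283 -.2123 .232 -21
```

```text
t 10.3 tcp [0.5087 0.0803 0.2356] f [ 0.8 -0.2 -1.9] g 0.65 down [-0.001 -0.    -1.   ]
shift [ 0.15  4.94 10.64] rot [-0.02  0.01  0.01]
```

Request:
drive_tool([
  {"x":0,"y":0.6,"z":1.4,"ax":0,"ay":0,"az":0},
  {"x":0,"y":1.3,"z":2.8,"ax":0,"ay":0,"az":0},
  {"x":0,"y":2.0,"z":4.3,"ax":0,"ay":0,"az":0},
  {"x":0,"y":2.7,"z":5.8,"ax":0,"ay":0,"az":0},
  {"x":0,"y":3.4,"z":7.3,"ax":0,"ay":0,"az":0},
])

```text
time: 10.72
tool_pos: [0.522, -0.1207, 0.2354]
tool_rot: [-0.399, -0.583, -0.4, 0.583]
contact_force: [0.8, 0.9, -1.8]
gripper_width: 0.649
```

```bash
python3 p.py .5283 -.2123 .232 -21
```

```text
t 10.72 tcp [ 0.522  -0.1207  0.2354] f [ 0.8  0.9 -1.8] g 0.649 down [-0.001  0.    -1.   ]
shift [0.14 1.56 3.32] rot [-0.03 -0.    0.01]
```

Request:
drive_tool([
  {"x":0,"y":0.6,"z":1.2,"ax":0,"ay":0,"az":0},
  {"x":0,"y":1.1,"z":2.4,"ax":0,"ay":0,"az":0},
  {"x":0,"y":1.5,"z":3.2,"ax":0,"ay":0,"az":0},
  {"x":0,"y":1.5,"z":3.2,"ax":0,"ay":0,"az":0},
  {"x":0,"y":1.5,"z":3.2,"ax":0,"ay":0,"az":0},
])

```text
time: 11.13
tool_pos: [0.5282, -0.2078, 0.2352]
tool_rot: [-0.398, -0.583, -0.4, 0.584]
contact_force: [-0.8, 0.2, -1.5]
gripper_width: 0.652
```

```bash
python3 p.py .5283 -.2123 .145 -21;  python3 - <<'E'
from plant import cams
import cv2,numpy as np
for n in("side","wrist"):
    f=cams.grab_frame(n); cv2.imwrite(f"pics/{n}8.png",f["img"]); np.savez(f"pics/{n}8.npz",**f)
a=cv2.imread("pics/side8.png")[180:380,330:480]; cv2.imwrite("pics/z8.png",cv2.resize(a,None,fx=3,fy=3))
E
```

```text
t 11.13 tcp [ 0.5282 -0.2078  0.2352] f [-0.8  0.2 -1.5] g 0.652 down [-0.002  0.001 -1.   ]
shift [3.61 0.08 0.17] rot [-0.05 -0.01  0.03]
```

View pics/z8.png

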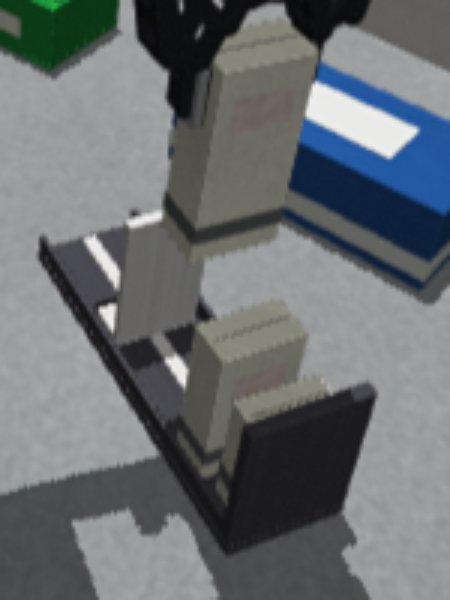

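View pics/wrist8.png

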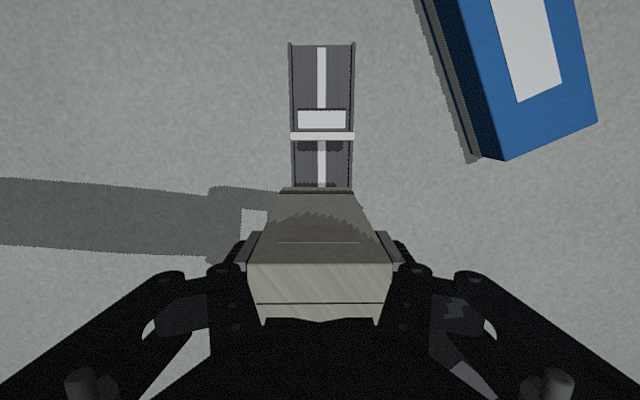

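```bash
python3 - <<'E'
from h import *
wall=np.array([.4962,-.2963]); u=np.array([np.sin(np.radians(21)),np.cos(np.radians(21))]); v=np.array([u[1],-u[0]])
def show(nm,f,p,z):
    w=ray(p,f,z); print(nm,[(((q-wall)@u*1000).round(1),((q-wall)@v*1000).round(1)) for q in w])
f=dict(np.load("pics/wrist8.npz"))
show("tall bot +u",f,[[280,188],[358,188]],.151); show("tall top +u",f,[[246,263],[392,263]],.281); show("stop",f,[[290,139],[354,139]],.118); show("stripe",f,[[321,170]],.008)
g=dict(np.load("pics/side8.npz"))
S=lambda a:np.array(a)/3+[329.7,179.7]
show("tall bot -u",g,S([[190,257],[280,232]]),.151); show("tall top -u",g,S([[216,70],[317,42]]),.281)
show("med top -u",g,S([[215,352],[308,325]]),.113); show("med top +u",g,S([[195,322],[278,300]]),.113);show("stop inner top",g,S([[128,225],[162,213]]),.118); show("short top +u",g,S([[238,400],[318,376]]),.088)
E
```

```text
tall bot +u [(np.float64(105.7), np.float64(-33.2)), (np.float64(105.5), np.float64(31.5))]
tall top +u [(np.float64(107.1), np.float64(-28.5)), (np.float64(106.9), np.float64(27.2))]
stop [(np.float64(143.5), np.float64(-27.2)), (np.float64(143.4), np.float64(31.0))]
stripe [(np.float64(96.2), np.float64(1.4))]
tall bot -u [(np.float64(78.8), np.float64(-28.3)), (np.float64(77.5), np.float64(29.7))]
tall top -u [(np.float64(77.8), np.float64(-30.9)), (np.float64(80.1), np.float64(29.9))]
med top -u [(np.float64(41.3), np.float64(-29.5)), (np.float64(39.1), np.float64(29.9))]
med top +u [(np.float64(64.5), np.float64(-28.5)), (np.float64(61.6), np.float64(24.8))]
stop inner top [(np.float64(144.7), np.float64(-29.2)), (np.float64(146.6), np.float64(-4.5))]
short top +u [(np.float64(24.4), np.float64(-21.3)), (np.float64(22.3), np.float64(30.0))]
```

Everything is clear: the tall spans 75–107 mm from the wall, the medium reaches about 65–70, and the stop is at about 145. Next I descend.

Request:
drive_tool([
  {"x":0.8,"y":0.1,"z":0.1,"ax":0,"ay":0,"az":0},
  {"x":1.8,"y":0.1,"z":0.1,"ax":0,"ay":0,"az":0},
  {"x":2.9,"y":0.1,"z":0.1,"ax":0,"ay":0,"az":0},
  {"x":4.0,"y":0.1,"z":0.1,"ax":0,"ay":0,"az":0},
  {"x":4.6,"y":0.1,"z":0.1,"ax":0,"ay":0,"az":0},
])

```text
time: 11.65
tool_pos: [0.5286, -0.2077, 0.1178]
tool_rot: [-0.399, -0.582, -0.402, 0.584]
contact_force: [-0.4, -0.1, -2.8]
gripper_width: 0.647
```

Request:
drive_tool([
  {"x":0,"y":0,"z":0,"ax":0,"ay":0,"az":0},
  {"x":0.3,"y":0,"z":0,"ax":0,"ay":0,"az":0},
  {"x":0.6,"y":0,"z":0,"ax":0,"ay":0,"az":0},
  {"x":0.6,"y":0,"z":0,"ax":0,"ay":0,"az":0},
])

```text
time: 11.98
tool_pos: [0.5304, -0.2099, 0.1066]
tool_rot: [-0.4, -0.583, -0.4, 0.583]
contact_force: [-0.1, 0.4, -2.4]
gripper_width: 0.646
```

```bash
python3 p.py .5283 -.2123 .092 -21;  python3 - <<'E'
from plant import cams
import cv2,numpy as np
for n in("side",):
    f=cams.grab_frame(n); cv2.imwrite(f"pics/{n}9.png",f["img"]); np.savez(f"pics/{n}9.npz",**f)
a=cv2.imread("pics/side9.png")[180:380,330:480]; cv2.imwrite("pics/z9.png",cv2.resize(a,None,fx=3,fy=3))
E
```

```text
t 11.98 tcp [ 0.5304 -0.2099  0.1066] f [-0.1  0.4 -2.4] g 0.646 down [-0.  0. -1.]
shift [ 0.58 -0.04  0.12] rot [-0.02 -0.    0.  ]
```

View pics/z9.png

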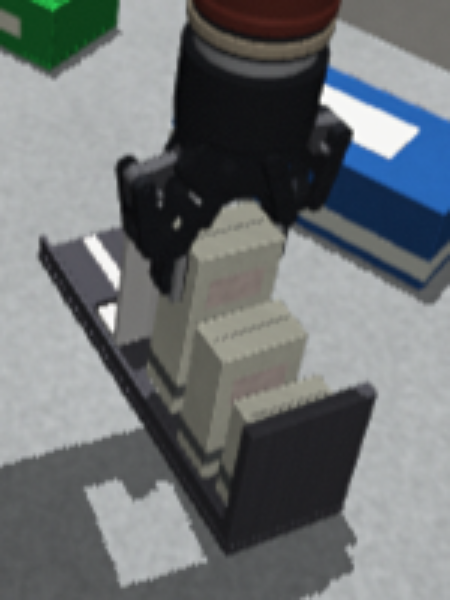

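The tall is in the channel behind the medium, upright and about 14 mm above the floor. I lower it.

Request:
drive_tool([
  {"x":0.2,"y":-0.03,"z":0,"ax":0,"ay":0,"az":0},
  {"x":0.4,"y":-0.03,"z":0,"ax":0,"ay":0,"az":0},
  {"x":0.5,"y":-0.03,"z":0,"ax":0,"ay":0,"az":0},
  {"x":0.5,"y":-0.03,"z":0,"ax":0,"ay":0,"az":0},
  {"x":0.5,"y":-0.03,"z":0,"ax":0,"ay":0,"az":0},
])

```text
time: 12.45
tool_pos: [0.5295, -0.2101, 0.0941]
tool_rot: [-0.4, -0.583, -0.4, 0.583]
contact_force: [-0.2, 0.1, -2.0]
gripper_width: 0.65
```

Request:
drive_tool([
  {"x":0.08,"y":0,"z":0,"ax":0,"ay":0,"az":0},
  {"x":0.08,"y":0,"z":0,"ax":0,"ay":0,"az":0},
  {"x":0.08,"y":0,"z":0,"ax":0,"ay":0,"az":0},
])

```text
time: 12.7
tool_pos: [0.5296, -0.2101, 0.0923]
tool_rot: [-0.4, -0.583, -0.4, 0.583]
contact_force: [0.4, -0.6, -2.4]
gripper_width: 0.649
```

Request:
drive_tool([
  {"x":0.08,"y":0,"z":0,"ax":0,"ay":0,"az":0},
  {"x":0.08,"y":0,"z":0,"ax":0,"ay":0,"az":0},
  {"x":0.08,"y":0,"z":0,"ax":0,"ay":0,"az":0},
])

```text
time: 12.95
tool_pos: [0.53, -0.2103, 0.0919]
tool_rot: [0.4, 0.583, 0.4, -0.583]
contact_force: [-2.1, 0.4, 4.7]
gripper_width: 0.648
```

Request:
drive_tool([
  {"x":-0.05,"y":0,"z":0,"ax":0,"ay":0,"az":0},
  {"x":-0.05,"y":0,"z":0,"ax":0,"ay":0,"az":0},
  {"x":-0.05,"y":0,"z":0,"ax":0,"ay":0,"az":0},
  {"x":-0.05,"y":0,"z":0,"ax":0,"ay":0,"az":0},
  {"x":-0.05,"y":0,"z":0,"ax":0,"ay":0,"az":0},
], hand=1)

```text
time: 13.37
tool_pos: [0.5297, -0.2101, 0.0915]
tool_rot: [0.4, 0.583, 0.4, -0.583]
contact_force: [-0.4, -0.5, 0.1]
gripper_width: 1.0
```

Request:
drive_tool([
  {"x":-0.3,"y":0,"z":0,"ax":0,"ay":0,"az":0},
  {"x":-1,"y":0,"z":0,"ax":0,"ay":0,"az":0},
  {"x":-2.2,"y":0,"z":0,"ax":0,"ay":0,"az":0},
  {"x":-3.5,"y":0,"z":0,"ax":0,"ay":0,"az":0},
  {"x":-4.4,"y":0,"z":0,"ax":0,"ay":0,"az":0},
])

```text
time: 13.78
tool_pos: [0.5304, -0.2105, 0.2051]
tool_rot: [0.401, 0.584, 0.399, -0.583]
contact_force: [0.5, -1.0, 0.3]
gripper_width: 0.997
```

```bash
python3 - <<'E'
import math
u=(.358,.934)
print([ (round(.4962+d*u[0],4),round(-.2963+d*u[1],4)) for d in (.195,.106)])
E
python3 p.py .566 -.1142 .2 -21
```

```text
[(0.566, -0.1142), (0.5341, -0.1973)]
t 13.78 tcp [ 0.5304 -0.2105  0.2051] f [ 0.5 -1.   0.3] g 0.997 down [ 0.003 -0.002 -1.   ]
shift [ 0.2  -0.06 -4.11] rot [-0.03  0.01 -0.04]
```

Request:
drive_tool([
  {"x":0,"y":0,"z":-1.4,"ax":0,"ay":0,"az":0},
  {"x":0,"y":-0.05,"z":-2.8,"ax":0,"ay":0,"az":0},
  {"x":0,"y":-0.05,"z":-3.8,"ax":0,"ay":0,"az":0},
  {"x":0,"y":-0.05,"z":-4.1,"ax":0,"ay":0,"az":0},
  {"x":0,"y":-0.05,"z":-4.1,"ax":0,"ay":0,"az":0},
], hand=0)

```text
time: 14.2
tool_pos: [0.5659, -0.1126, 0.202]
tool_rot: [0.401, 0.583, 0.401, -0.583]
contact_force: [-1.2, -0.4, -0.2]
gripper_width: 0.295
```

```bash
python3 p.py .566 -.1142 .085 -21; python3 - <<'E'
from h import *
from plant import cams
for n in("side","wrist","top"):
    f=cams.grab_frame(n); cv2.imwrite(f"pics/{n}10.png",f["img"]); np.savez(f"pics/{n}10.npz",**f)
a=cv2.imread("pics/top10.png")[190:280,365:505]; cv2.imwrite("pics/z10.png",cv2.resize(a,None,fx=5.5,fy=5.5))
E
```

```text
t 14.2 tcp [ 0.5659 -0.1126  0.202 ] f [-1.2 -0.4 -0.2] g 0.295 down [ 0. -0. -1.]
shift [4.68 0.02 0.06] rot [ 0.01 -0.   -0.  ]
```

View pics/z10.png

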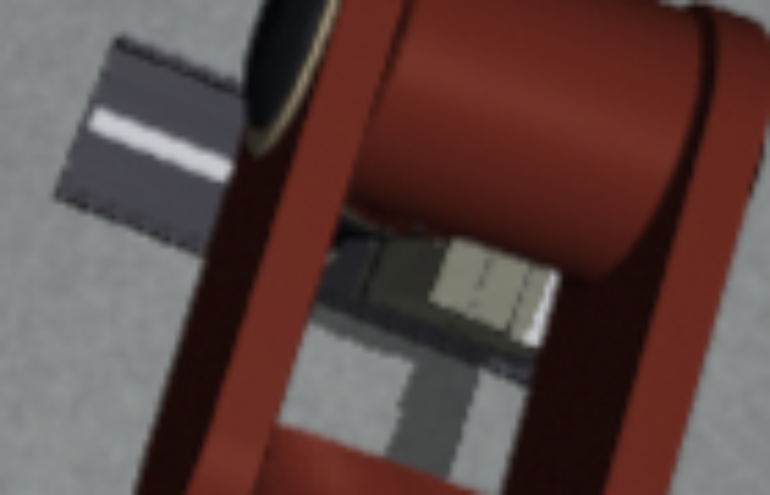

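View pics/side10.png

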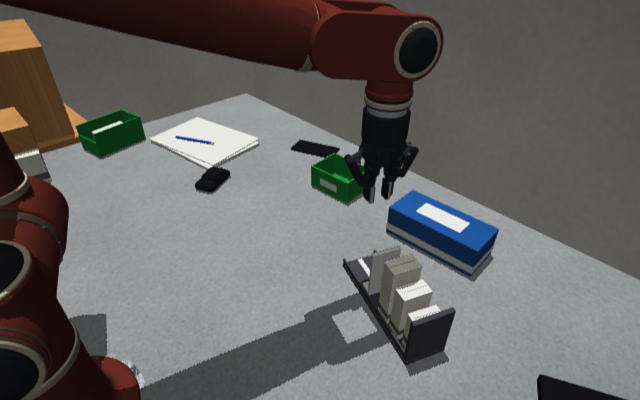

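All three stand in the rack. I descend behind the stop with the fingers shut.

Request:
drive_tool([
  {"x":0.8,"y":0,"z":0,"ax":0,"ay":0,"az":0},
  {"x":1.9,"y":0,"z":0,"ax":0,"ay":0,"az":0},
  {"x":3.1,"y":0,"z":0,"ax":0,"ay":0,"az":0},
  {"x":4.1,"y":0,"z":0,"ax":0,"ay":0,"az":0},
  {"x":4.6,"y":0,"z":0,"ax":0,"ay":0,"az":0},
])

```text
time: 14.77
tool_pos: [0.5628, -0.1147, 0.0825]
tool_rot: [-0.398, -0.582, -0.401, 0.585]
contact_force: [-0.4, -0.2, 0.3]
gripper_width: 0.002
```

Request:
drive_tool([
  {"x":0,"y":0,"z":0.3,"ax":0,"ay":0,"az":0},
  {"x":0,"y":0,"z":0.6,"ax":0,"ay":0,"az":0},
  {"x":0,"y":0,"z":0.8,"ax":0,"ay":0,"az":0},
  {"x":0,"y":0,"z":0.8,"ax":0,"ay":0,"az":0},
])

```text
time: 15.1
tool_pos: [0.5594, -0.1348, 0.0891]
tool_rot: [0.401, 0.584, 0.398, -0.583]
contact_force: [0.3, 1.0, -0.0]
gripper_width: 0.001
```

```bash
cat >> p.py <<'E'
wall=np.array([.4962,-.2963]); u=np.array([.358,.934]); print("tcp u (mm)",((s["tool_pos"][:2]-wall)@u*1000).round(1),"lat",((s["tool_pos"][:2]-wall)@[.934,-.358]*1000).round(1),"Fu",(s["contact_force"][:2]@u).round(2))
E
python3 p.py .566 -.1142 .085 -21; python3 - <<'E'
from h import *
from plant import cams
for n in("wrist",):
    f=cams.grab_frame(n); cv2.imwrite(f"pics/{n}11.png",f["img"]); np.savez(f"pics/{n}11.npz",**f)
E
```

```text
t 15.1 tcp [ 0.5594 -0.1348  0.0891] f [ 0.3  1.  -0. ] g 0.001 down [ 0.004 -0.002 -1.   ]
shift [ 0.16 -0.05 -0.86] rot [-0.05  0.   -0.05]
tcp u (mm) 173.5 lat 1.2 Fu 1.03
```

View pics/wrist11.png

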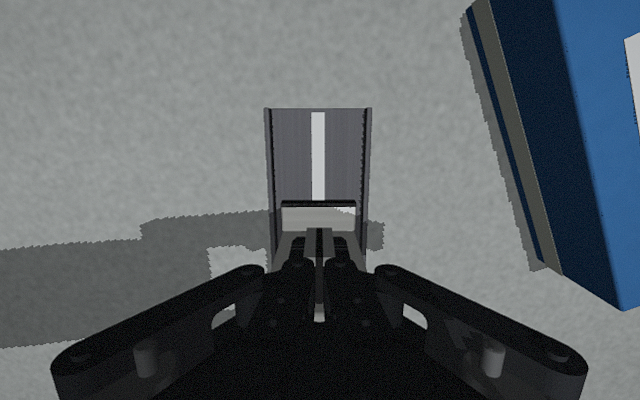

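Request:
drive_tool([
  {"x":0,"y":0,"z":0.15,"ax":0,"ay":0,"az":0},
  {"x":0,"y":0,"z":0.3,"ax":0,"ay":0,"az":0},
  {"x":0,"y":0,"z":0.45,"ax":0,"ay":0,"az":0},
  {"x":0,"y":0,"z":0.6,"ax":0,"ay":0,"az":0},
  {"x":0,"y":0,"z":0.75,"ax":0,"ay":0,"az":0},
])

```text
time: 15.57
tool_pos: [0.5517, -0.1501, 0.087]
tool_rot: [0.4, 0.584, 0.4, -0.583]
contact_force: [0.7, 1.7, 2.2]
gripper_width: -0.003
```

Request:
drive_tool([
  {"x":0,"y":0,"z":0.12,"ax":0,"ay":0,"az":0},
  {"x":0,"y":0,"z":0.24,"ax":0,"ay":0,"az":0},
  {"x":0,"y":0,"z":0.36,"ax":0,"ay":0,"az":0},
  {"x":0,"y":0,"z":0.48,"ax":0,"ay":0,"az":0},
  {"x":0,"y":0,"z":0.6,"ax":0,"ay":0,"az":0},
])

```text
time: 15.98
tool_pos: [0.5462, -0.1644, 0.0866]
tool_rot: [0.4, 0.583, 0.4, -0.583]
contact_force: [2.0, 2.1, 1.7]
gripper_width: 0.001
```

```bash
python3 p.py .5341 -.1973 .088 -21; python3 - <<'E'
from h import *
from plant import cams
for n in("side",):
    f=cams.grab_frame(n); cv2.imwrite(f"pics/{n}12.png",f["img"]); np.savez(f"pics/{n}12.npz",**f)
a=cv2.imread("pics/side12.png")[180:380,330:480]; cv2.imwrite("pics/z12.png",cv2.resize(a,None,fx=3,fy=3))
E
```

```text
t 15.98 tcp [ 0.5462 -0.1644  0.0866] f [2.  2.1 1.7] g 0.001 down [ 0. -0. -1.]
shift [-0.05  0.02  1.4 ] rot [-0.03 -0.   -0.01]
tcp u (mm) 141.0 lat -0.5 Fu 2.7
```

View pics/z12.png

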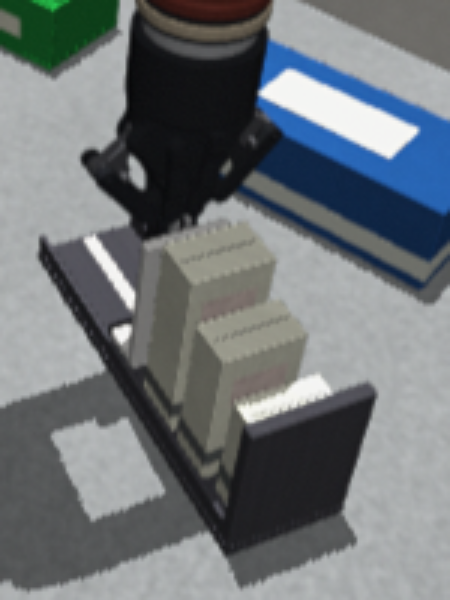

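The stop slides under about 2.7 N and is now nearly at the tall. I continue slowly and watch the force.

Request:
drive_tool([
  {"x":0,"y":0,"z":0.08,"ax":0,"ay":0,"az":0},
  {"x":0,"y":0,"z":0.16,"ax":0,"ay":0,"az":0},
  {"x":0,"y":0,"z":0.24,"ax":0,"ay":0,"az":0},
  {"x":0,"y":0,"z":0.32,"ax":0,"ay":0,"az":0},
  {"x":0,"y":0,"z":0.4,"ax":0,"ay":0,"az":0},
])

```text
time: 16.45
tool_pos: [0.5425, -0.1737, 0.0865]
tool_rot: [0.4, 0.583, 0.4, -0.583]
contact_force: [2.1, 1.0, 1.3]
gripper_width: -0.0
```

Request:
drive_tool([
  {"x":0,"y":0,"z":0.08,"ax":0,"ay":0,"az":0},
  {"x":0,"y":0,"z":0.16,"ax":0,"ay":0,"az":0},
  {"x":0,"y":0,"z":0.24,"ax":0,"ay":0,"az":0},
  {"x":0,"y":0,"z":0.32,"ax":0,"ay":0,"az":0},
  {"x":0,"y":0,"z":0.4,"ax":0,"ay":0,"az":0},
])

```text
time: 16.87
tool_pos: [0.5389, -0.1828, 0.0865]
tool_rot: [0.4, 0.583, 0.4, -0.583]
contact_force: [3.3, 2.8, 0.5]
gripper_width: 0.004
```

```bash
python3 p.py .5341 -.1973 .088 -21; python3 - <<'E'
from h import *
from plant import cams
for n in("side",):
    f=cams.grab_frame(n); cv2.imwrite(f"pics/{n}13.png",f["img"]); np.savez(f"pics/{n}13.npz",**f)
a=cv2.imread("pics/side13.png")[180:380,330:480]; cv2.imwrite("pics/z13.png",cv2.resize(a,None,fx=3,fy=3))
E
```

```text
t 16.87 tcp [ 0.5389 -0.1828  0.0865] f [3.3 2.8 0.5] g 0.004 down [ 0.  0. -1.]
shift [-0.06  0.03  0.61] rot [-0.03 -0.01 -0.  ]
tcp u (mm) 121.3 lat -0.8 Fu 3.81
```

View pics/z13.png

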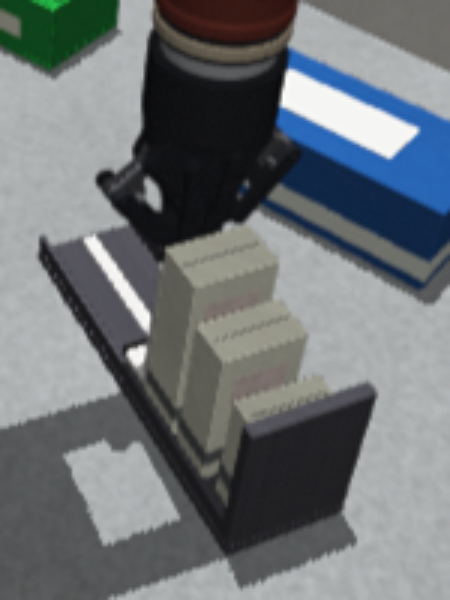

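The tall is now being pushed and the gap to the medium has almost closed. Everything is upright.

Request:
drive_tool([
  {"x":0,"y":0,"z":0.06,"ax":0,"ay":0,"az":0},
  {"x":0,"y":0,"z":0.12,"ax":0,"ay":0,"az":0},
  {"x":0,"y":0,"z":0.18,"ax":0,"ay":0,"az":0},
  {"x":0,"y":0,"z":0.24,"ax":0,"ay":0,"az":0},
  {"x":0,"y":0,"z":0.3,"ax":0,"ay":0,"az":0},
])

```text
time: 17.33
tool_pos: [0.5362, -0.1898, 0.0865]
tool_rot: [0.4, 0.583, 0.4, -0.583]
contact_force: [3.4, 3.3, -0.3]
gripper_width: 0.001
```

```bash
python3 p.py .5341 -.1973 .088 -21
```

```text
t 17.33 tcp [ 0.5362 -0.1898  0.0865] f [ 3.4  3.3 -0.3] g 0.001 down [ 0.  0. -1.]
shift [-0.06  0.03  0.31] rot [-0.03 -0.   -0.  ]
tcp u (mm) 113.8 lat -0.8 Fu 4.29
```

Request:
drive_tool([
  {"x":0,"y":0,"z":0.05,"ax":0,"ay":0,"az":0},
  {"x":0,"y":0,"z":0.1,"ax":0,"ay":0,"az":0},
  {"x":0,"y":0,"z":0.15,"ax":0,"ay":0,"az":0},
  {"x":0,"y":0,"z":0.2,"ax":0,"ay":0,"az":0},
])

```text
time: 17.67
tool_pos: [0.5343, -0.1946, 0.0865]
tool_rot: [0.4, 0.583, 0.4, -0.583]
contact_force: [2.9, 2.1, -0.1]
gripper_width: -0.001
```

```bash
python3 p.py .5341 -.1973 .088 -21
```

```text
t 17.67 tcp [ 0.5343 -0.1946  0.0865] f [ 2.9  2.1 -0.1] g -0.001 down [ 0. -0. -1.]
shift [-0.06  0.03  0.1 ] rot [-0.03 -0.   -0.  ]
tcp u (mm) 108.6 lat -0.8 Fu 2.97
```

Request:
drive_tool([
  {"x":0,"y":0,"z":0.04,"ax":0,"ay":0,"az":0},
  {"x":0,"y":0,"z":0.08,"ax":0,"ay":0,"az":0},
  {"x":0,"y":0,"z":0.12,"ax":0,"ay":0,"az":0},
])

```text
time: 17.92
tool_pos: [0.5337, -0.1962, 0.0866]
tool_rot: [0.399, 0.584, 0.4, -0.582]
contact_force: [7.1, 9.2, 1.2]
gripper_width: 0.003
```

```bash
python3 p.py .5341 -.1973 .088 -21; python3 - <<'E'
from h import *
from plant import cams
for n in("side",):
    f=cams.grab_frame(n); cv2.imwrite(f"pics/{n}14.png",f["img"]); np.savez(f"pics/{n}14.npz",**f)
a=cv2.imread("pics/side14.png")[220:380,330:460]; cv2.imwrite("pics/z14.png",cv2.resize(a,None,fx=3.7,fy=3.7))
E
```

```text
t 17.92 tcp [ 0.5337 -0.1962  0.0866] f [7.1 9.2 1.2] g 0.003 down [ 0.001  0.003 -1.   ]
shift [-0.06  0.03  0.03] rot [-0.03 -0.03 -0.  ]
tcp u (mm) 106.9 lat -0.8 Fu 11.18
```

View pics/z14.png

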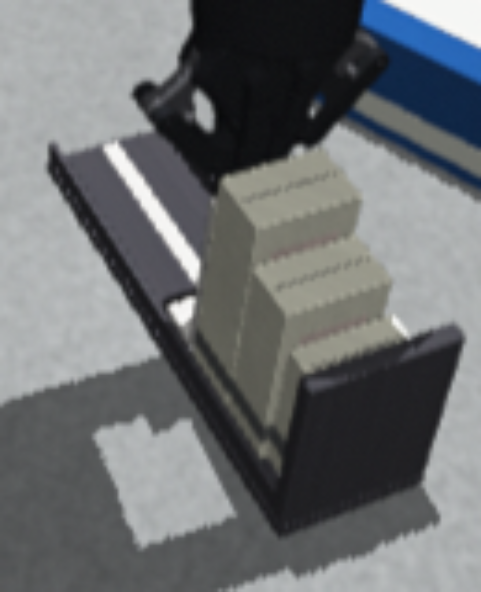

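The force has jumped to 11 N and no gaps show. I give one small extra press to be sure, then back off.

Request:
drive_tool([
  {"x":0,"y":0,"z":0.03,"ax":0,"ay":0,"az":0},
  {"x":0,"y":0,"z":0.06,"ax":0,"ay":0,"az":0},
  {"x":0,"y":0,"z":0.06,"ax":0,"ay":0,"az":0},
])

```text
time: 18.22
tool_pos: [0.5337, -0.1962, 0.0866]
tool_rot: [0.399, 0.585, 0.401, -0.582]
contact_force: [7.0, 11.3, 1.2]
gripper_width: 0.0
```

```bash
python3 p.py .5341 -.1973 .088 -21
```

```text
t 18.22 tcp [ 0.5337 -0.1962  0.0866] f [ 7.  11.3  1.2] g 0.0 down [ 0.002  0.005 -1.   ]
shift [-0.06  0.03  0.03] rot [-0.03 -0.07 -0.  ]
tcp u (mm) 106.9 lat -0.8 Fu 13.03
```

TCP didn't move and the force rose, so the row is tight. I back off and rise away.

Request:
drive_tool([
  {"x":0,"y":0,"z":-0.3,"ax":0,"ay":0,"az":0},
  {"x":0,"y":0,"z":-0.7,"ax":0,"ay":0,"az":0},
  {"x":0,"y":0,"z":-1.2,"ax":0,"ay":0,"az":0},
  {"x":0,"y":0,"z":-1.8,"ax":0,"ay":0,"az":0},
  {"x":0,"y":0,"z":-2.2,"ax":0,"ay":0,"az":0},
])

```text
time: 18.63
tool_pos: [0.5526, -0.1462, 0.0863]
tool_rot: [-0.4, -0.583, -0.4, 0.583]
contact_force: [-0.1, 0.1, 0.9]
gripper_width: 0.001
```

Request:
drive_tool([
  {"x":-1.2,"y":0,"z":0,"ax":0,"ay":0,"az":0},
  {"x":-2.6,"y":0,"z":-0.5,"ax":0,"ay":0,"az":0},
  {"x":-4,"y":0,"z":-1,"ax":0,"ay":0,"az":0},
  {"x":-5.2,"y":0,"z":-1.8,"ax":0,"ay":0,"az":0},
  {"x":-6,"y":0,"z":-3,"ax":0,"ay":0,"az":0},
])

```text
time: 19.05
tool_pos: [0.5806, -0.078, 0.2408]
tool_rot: [0.401, 0.584, 0.397, -0.583]
contact_force: [1.1, -0.3, 0.2]
gripper_width: -0.002
```

Request:
drive_tool([
  {"x":0,"y":0,"z":-1.6,"ax":0,"ay":0,"az":0},
  {"x":0,"y":0,"z":-3.2,"ax":0,"ay":0,"az":0},
  {"x":0,"y":0,"z":-4.6,"ax":0,"ay":0,"az":0},
  {"x":0,"y":0,"z":-5.6,"ax":0,"ay":0,"az":0},
  {"x":0,"y":0,"z":-6,"ax":0,"ay":0,"az":0},
])

```text
time: 19.47
tool_pos: [0.6341, 0.066, 0.2362]
tool_rot: [-0.401, -0.582, -0.401, 0.583]
contact_force: [-0.5, -0.7, -0.0]
gripper_width: 0.003
```

```bash
python3 p.py .5341 -.1973 .088 -21; python3 - <<'E'
from h import *
from plant import cams
for n in("side","top"):
    f=cams.grab_frame(n); cv2.imwrite(f"pics/{n}15.png",f["img"]); np.savez(f"pics/{n}15.npz",**f)
a=cv2.imread("pics/side15.png")[220:380,330:460]; b=cv2.imread("pics/top15.png")[190:280,365:505]
a=cv2.resize(a,None,fx=2.9,fy=2.9);b=cv2.resize(b,None,fx=3,fy=3)
c=np.zeros((464,800,3),np.uint8); c[:a.shape[0],:a.shape[1]]=a; c[:b.shape[0],380:380+b.shape[1]]=b; cv2.imwrite("pics/z15.png",c)
E
```

```text
t 19.47 tcp [0.6341 0.066  0.2362] f [-0.5 -0.7 -0. ] g 0.003 down [-0.  0. -1.]
shift [ 5.93  0.03 11.27] rot [0.01 0.   0.01]
tcp u (mm) 387.8 lat -0.9 Fu -0.89
```

View pics/z15.png

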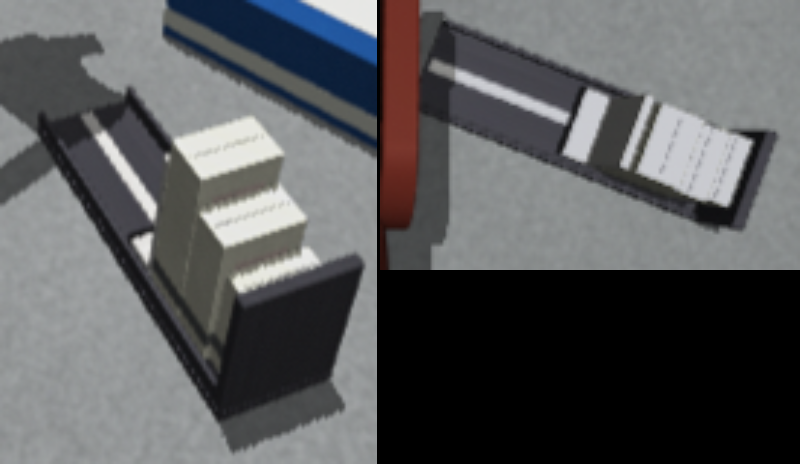

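View pics/top15.png

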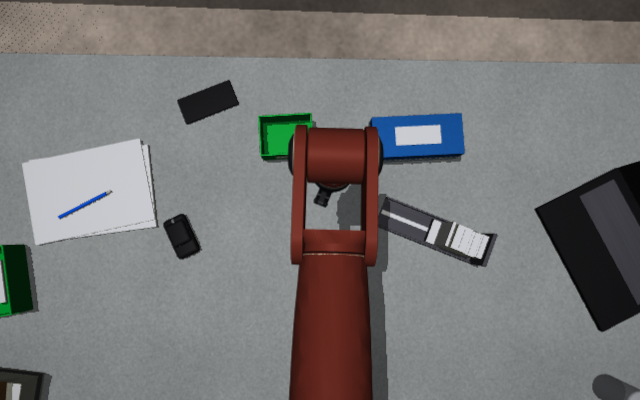

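```bash
python3 - <<'E'
from h import *
f=dict(np.load("pics/top15.npz")); wall=np.array([.4962,-.2963]); u=np.array([.358,.934])
a=f["img"][190:280,415:505]; cv2.imwrite("pics/z16.png",cv2.resize(a,None,fx=6.5,fy=6.5,interpolation=cv2.INTER_NEAREST))
for c in blobs(f,(415,200,500,275),150,6):
    print(c.mean(0).round(1))
    for z in(.118,.138,.113,.088):
        w=(ray(c,f,z)-wall)@u*1000; print(z,np.percentile(w,[1,5,95,99]).round(1))
f=dict(np.load("pics/top0.npz"))
E
```

```text
[469.3 241.3]
0.118 [10.1 10.3 83.  83.2]
0.138 [16.9 17.1 88.4 88.7]
0.113 [ 8.4  8.6 81.6 81.8]
0.088 [-0.2 -0.  74.8 75. ]
[420.5 226.5]
0.118 [146.2 146.4 176.8 177.5]
0.138 [150.4 150.7 180.5 181.2]
0.113 [145.1 145.4 175.9 176.6]
0.088 [139.8 140.1 171.4 172.1]
[450.4 233.3]
0.118 [89.7 89.9 96.5 96.6]
0.138 [ 95.1  95.2 101.7 101.8]
0.113 [88.4 88.6 95.2 95.3]
0.088 [81.8 81.9 88.7 88.9]
[433.3 231.6]
0.118 [121.6 121.8 140.  140.2]
0.138 [126.3 126.5 144.3 144.5]
0.113 [120.4 120.6 138.9 139.1]
0.088 [114.6 114.8 133.5 133.7]
```

View pics/z16.png

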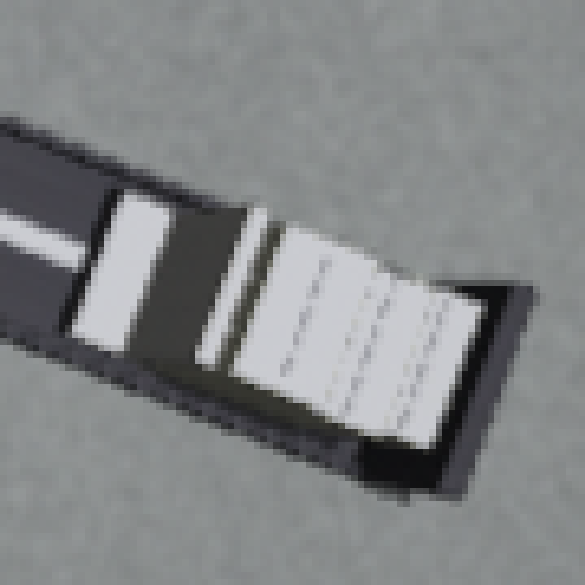

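In the wall frame the short's near edge is at 0 mm, the tall's far edge at about 88.6 mm and the stop's inner face at 89.7 mm, so the opening is about 90 mm. The bystanders haven't moved. I hand in.

```bash
python3 - <<'E'
from plant import workorder,sensors
print(sensors.state()["time"]); print(workorder.job_done())
E
```

```text
19.5667
the job is handed in; nothing more can be done
None
```

The medium and tall cartons now stand upright in the rack beside the short one, so the row goes short, medium, tall from the end wall. I pushed the sliding stop with shut fingers until the force rose from about 3–4 N to 13 N and it stopped moving. Then I backed the arm well clear and handed the job in at 19.6 s.

**Position:** in the last top view the short sits at the wall (0 mm), the tall's far face is at about 88.6 mm and the stop's inner face at 89.7 mm. That is about a 90 mm opening, which matches a tight row. The roughly 1 mm between the tall and the stop is within the camera's 2 mm accuracy.

**Appearance:** the last side view shows no gaps and all three cartons upright.

**Other things on the desk:** the mouse and glove box are where they were. The arm partly hid the bin in the last picture; what was visible looked unmoved. I judged all three by eye, not by measurement.

No check failed. The only disagreement was between cameras: the wrist view put the stop about 3–4 mm nearer the wall than the top view did, so I placed the cartons with extra clearance and closed the gaps with the stop.

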